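# Eject pressed ore pellets and pour them into the sample jar

### The arm

A 6-joint arm with a two-finger parallel gripper is mounted at the origin on the work surface. World frame = base frame: x ahead of the robot, y to its left, z up, the work surface at z = 0. Lengths are in mm, angles in rad, forces in N, time in s.
With the tool pointing down it reaches from about 300 to 825 mm from the base axis. Payload 5.4 kg.
Tool frame: the origin (TCP) lies midway between the tips of the shut fingers; the grasp point (between the pads) lies grip_depth behind it (grip_depth is the distance from the TCP to the grasp point, in mm); z points along the fingers, y is the line along which they close (so a half turn about z gives the same grasp; the last joint's range is limited). The gripper opens to 92 mm and grips with 3 to 60 N. Pads are 20 mm wide; open, the fingers measure 128 mm over their backs; the gripper's body (75 mm by 189 mm) begins 69 mm behind the grasp point.
Start: joints at [1.103, 0.158, 1.597, -0, 1.386, -0.21], TCP at [146.609, 555.978, 214.601] pointing down, gripper open.
Joint ranges: [-2.91, 2.91], [-0.94, 2.29], [0.18, 2.7], [-1.29, 4.43], [0.17, 2.64], [-3, 3]. Speed limits (rad/s): [2.57, 2.57, 3.14, 3.14, 3.14, 3.14].

### API

Orientations are given as a unit quaternion [w, x, y, z].
In Python, from bench import * gives the robot as it stands.
- The arm moves only by the tool carry_out, never from a script. Its arguments are lists of equal length, an entry for each row: "angular": the turn, a rotation vector about the tool's x, y, z in rad, a list of three; "translation": the shift along the tool's x, y, z in m, a list of three; "grip": the finger opening in m, from 0 to 0.0919. A call has 1 to 12 rows; each row is the pose to reach, as a shift and turn from the pose commanded when the call began, along the tool's axes at that moment; what a row does not reach only later rows make up. A row lasts 1/8 s, in which the tool goes at most 62.5 mm and 10.7 degrees, less where a joint would pass 70% of its speed; a pose out of reach is approached as far as the arm can. A call with a gripper value outside its range is refused whole. The fingers move at their own pace and stop on an object; "grip_force" is the grip in N (left out, the last holds). Time passes only in rows, so rows that repeat a pose let the fingers close. It gives the time, the measured TCP pose, the force, the opening and the grip force at its end, in the units of the state.
- sense(): the state, without advancing time (a new reading comes with each control period).
- capture(name): name is "scene" or "top" or "wrist"; returns a dict with "frame" (400x640x3 uint8, red, green, blue), "fx", "fy", "cx", "cy" (pixels), "world_from_camera" (4x4, takes a point from camera to world coordinates). Camera axes: x right, y down, z forward; pixel columns grow to the right and rows downward; lengths in mm; the calibration is good to about 2 mm. A picture is of the moment at which its call begins. There is no depth.
- job_done(): hands the job in; it is judged then, once.
Trained networks look in the newest picture that a camera, given by its name, has taken for a name from the list of things; names that differ only in an ending like _2 or _b are one class to them, and where a whole thing is asked for, a point or a joint stands for the part that bears it (a point fixed in the world has none). Each returns a list of dicts, best first, with "conf" (0 to 1); they miss things now and then, are a little off and sometimes report something else, mostly with a low value. They report only what shows in the picture. A call takes as long as a camera call. They do not tell look-alikes from the thing itself.
- masks_of(camera, label): "region" (400x640 bool, what is visible of it) and "extent" ([left, top, width, height] as shares, 0 to 1, of the picture: columns of its width, rows of its height, round what is visible of it).
- spot_point(camera, label): "position" ([column, row] as shares, 0 to 1, of the picture: columns of its width, rows of its height: a listed point, or the origin of a listed thing).
The state is a dict: "t": time; "joint_positions": joint angles; "joint_velocities": joint speeds; "effort": joint torques, N m; "tcp_pos": TCP position; "orientation": TCP orientation; "contact_force": force on the tool from outside, world axes, zero at the start; "moment": the same for the moment, N m; "grip_width": opening from 0.0 (shut) to 1.0 (fully open); "gripper_force": force on a finger pad.
Only numpy, scipy, OpenCV 4.12 (cv2) and the standard library are available. Lean on these libraries where they do the work, as an engineer would, in place of code of your own. Each camera call takes 0.05 s, during which the arm holds its last target. There are 200 camera calls.

### The job

Pressed pellets are stuck in some bores of the die: slide the scoop from the mat under the die stand so that its pan is below the bores, then drive every pellet down out of the die with the ejector rod so that the scoop catches them all. Pour all the pellets from the scoop through the funnel into the jar, and finish with the rod standing in its rest, pushed right down, and the empty scoop lying flat on the middle of the mat. Do not tip the jar, and leave the other things on the bench where they are.

Things in the scene. Friction and masses are not known exactly. Their poses are not given: they have to be found in the camera images.
- die_stand: Fixed. Steel die block, 96 x 96 mm, faces 94 and 60 mm above the bench, with five vertical 19 mm through bores at (x, y) = (-22, 22), (22, 22), (0, 0), (-22, -22), (22, -22) mm, on a bridge. Origin: bench, under the die's centre; z up. Below, a free tunnel along x, open at x = +-55 mm, 114 mm wide between legs (out to y = +-69), 48 mm high; its -x end looks to the robot's right, to the mat.
- pellet1: Rust-red pellet, cylinder 18 mm diameter, 13 mm high, 10 g, smooth (friction 0.25); origin at its centre, z its axis. At the start stuck in the die's bore at (-22, 22), underside 10 mm above the die's lower face; pushed down by 12 to 16 N it comes free and drops out when the rod's tip is about 5 mm above that face. Three to five are present.
- pellet2: Rust-red pellet, cylinder 18 mm diameter, 13 mm high, 10 g, smooth (friction 0.25); origin at its centre, z its axis. At the start stuck in the die's bore at (22, 22), underside 10 mm above the die's lower face; pushed down by 12 to 16 N it comes free and drops out when the rod's tip is about 5 mm above that face. Three to five are present.
- pellet3: Rust-red pellet, cylinder 18 mm diameter, 13 mm high, 10 g, smooth (friction 0.25); origin at its centre, z its axis. At the start stuck in the die's bore at (0, 0), underside 10 mm above the die's lower face; pushed down by 12 to 16 N it comes free and drops out when the rod's tip is about 5 mm above that face. Three to five are present.
- pellet4: Rust-red pellet, cylinder 18 mm diameter, 13 mm high, 10 g, smooth (friction 0.25); origin at its centre, z its axis. At the start stuck in the die's bore at (-22, -22), underside 10 mm above the die's lower face; pushed down by 12 to 16 N it comes free and drops out when the rod's tip is about 5 mm above that face. Three to five are present.
- pellet5: Rust-red pellet, cylinder 18 mm diameter, 13 mm high, 10 g, smooth (friction 0.25); origin at its centre, z its axis. At the start stuck in the die's bore at (22, -22), underside 10 mm above the die's lower face; pushed down by 12 to 16 N it comes free and drops out when the rod's tip is about 5 mm above that face. Three to five are present.
- rod: Ejector rod, loose, 120 g. Origin: centre of its lower tip; z along the rod, up. From the tip up: a steel shaft of 13 mm diameter to z = 66 mm, then a black knurled grip of 24 mm diameter from z = 66 to 116 mm (the top). At the start it stands upright in its rest.
- rod_rest: Fixed wooden block, 62 x 62 mm, 72 mm high, with a vertical through hole of 19 mm (bevelled mouth) in its middle. Origin: on the bench under the hole. The rod's shaft hangs in the hole and the lower end of its grip rests on the block's top, so that the tip is 6 mm above the bench.
- mat: Fixed blue bench mat, 290 mm (its x) by 180 mm (its y), 2 mm thick; origin: centre of its underside. The scoop lies on it at the start.
- scoop: Loose sheet-steel scoop, 160 g. Origin: underside, z up, x towards the lip. Flat floor x = -72 to 45 mm, 94 mm wide, 2 mm sheet, walls 26 mm high at back and sides; then the floor rises at 12 degrees to a lip at x = 80, its side walls narrowing to a 60 mm mouth. Blue bar handle 10 mm wide, z = 16 to 32 mm, from x = -72 back to -162. Tipped lip-down 45 to 60 degrees it pours.
- scoop_grip (a point): Point in the middle of the scoop's handle, at x = -115, y = 0, z = 24 mm of the scoop.
- scoop_lip (a point): Middle of the scoop's pouring lip, at x = 80, y = 0, z = 9 mm of the scoop.
- funnel_rack: Fixed white base plate (110 x 150 x 8 mm) with two 12 mm posts at y = +-58 mm carrying a white funnel. Origin: on the bench under the funnel's axis. Funnel: mouth 132 mm inside, 137 mm outside, rim 180 mm above the bench, the rack's highest point; it narrows to a stem of 40 mm inside that reaches into the jar's mouth.
- funnel_rim (a point): Centre of the funnel's mouth, at the height of its rim.
- jar: Loose clear plastic jar, 62 mm outside, 56 mm inside, 94 mm high, standing on the rack's base plate under the funnel's stem. Origin: centre of its underside; inner floor 5 mm above it.
- bucket: Bystander, loose: steel bucket. Leave it where it is.
- wash_bottle: Bystander, loose: wash bottle. Leave it where it is.
- brush: Bystander, loose: brush. Leave it where it is.
- spatula: Bystander, loose: spatula. Leave it where it is.
- dish: Bystander, loose: white dish. Leave it where it is.
- sleeve: Bystander, loose: spare die sleeve. Leave it where it is.
There are look-alikes about, which are no part of the job. Several things have the shape of the rod_rest; the one meant has the colours described above.

How it is judged:
By the outcome, as a careful person would: the job done as asked, in the order asked, and still so for the second after the job is handed in, with the robot touching nothing.
Of pellet1, pellet2, pellet3, pellet4, pellet5 only 3 to 5 are there at a start; the rules pass over those that are not, and their reading is None.
At some moment in a run one of scoop may be knocked a few centimetres aside while the robot is not near it.
It also fails if it takes over 210 s, if anything falls off the work surface, if the arm or the gripper's body presses on something with over 40 N, if the wrist force passes 120 N, or if a joint passes its speed limit or range.

## Working session

There is one attempt and no reset: what is moved stays moved. The work goes in short steps, Python scripts to look and compute and a tool call to move; the robot and the scene stay as the last step left them, time stands still between calls to the robot, and variables do not carry over. Pictures are saved under pics/ and viewed, at most 14 in all, crops included, and the job is handed in when it is done.

Besides the shell and the picture viewer there is one more tool, called by a JSON object that holds its "name" and its "arguments", one argument or row to a line. carry_out: Moves the arm, as the interface text tells. Its arguments: {"type":"object","properties":{"angular":{"type":"array"},"translation":{"type":"array"},"grip":{"type":"array"},"grip_force":{"type":"number"}},"required":["angular","translation","grip"]}

```bash
mkdir -p pics; ls; cat > h.py <<'E'
from bench import *
import numpy as np, cv2
from scipy.spatial.transform import Rotation as R
def save(c,name,crop=None,s=1):
    f=c["frame"][:,:,::-1]
    if crop: f=f[crop[1]:crop[3],crop[0]:crop[2]]
    cv2.imwrite("pics/"+name,cv2.resize(f,None,fx=s,fy=s,interpolation=cv2.INTER_CUBIC))
def ray(c,col,row):
    T=np.array(c["world_from_camera"]);d=T[:3,:3]@np.array([(col-c["cx"])/c["fx"],(row-c["cy"])/c["fy"],1])
    return T[:3,3],d
def at_z(c,px,z):
    o,d=ray(c,*px);return (o+d*(z-o[2])/d[2])
def proj(c,p):
    T=np.linalg.inv(np.array(c["world_from_camera"]));q=T[:3,:3]@np.array(p)+T[:3,3]
    return np.array([c["fx"]*q[0]/q[2]+c["cx"],c["fy"]*q[1]/q[2]+c["cy"]])
def tool():
    s=sense();q=s["orientation"];return np.array(s["tcp_pos"]),R.from_quat([q[1],q[2],q[3],q[0]])
E
python3 - <<'E'
from h import *
a=capture("scene");b=capture("top")
save(a,"scene0.png",s=1.25);save(b,"top0.png",s=1.25)
for n,c in(("scene",a),("top",b)):
    T=np.array(c["world_from_camera"]);print(n,c["fx"],c["cx"],c["cy"],T.round(2).tolist())
    for l in ["die_stand","rod","rod_rest","mat","scoop","scoop_grip","scoop_lip","funnel_rack","funnel_rim","jar","pellet1"]:
        for r in spot_point(n,l)[:3]:
            p=np.array(r["position"])*[640,400]
            z={"funnel_rim":180,"scoop_grip":26,"scoop_lip":11,"rod":6,"jar":8,"scoop":2,"pellet1":83}.get(l,0)
            print(l,round(r["conf"],2),p.round(),at_z(c,p,z).round(1))
s=sense();print(s)
E
```

```text
pics
scene 428.6694063247597 317.08530974676387 201.33356893373923 [[0.86, 0.45, -0.24, 833.25], [0.51, -0.75, 0.42, -567.98], [0.01, -0.49, -0.87, 1133.95], [0.0, 0.0, 0.0, 1.0]]
die_stand 0.98 [367. 168.] [592.5 160.7   0. ]
rod 0.41 [217. 293.] [ 434.7 -406.7    6. ]
rod_rest 0.91 [158. 303.] [ 314.5 -507.2    0. ]
rod_rest 0.84 [218. 292.] [ 435.2 -401.3    0. ]
rod_rest 0.75 [188. 271.] [ 325.7 -397.1    0. ]
mat 0.6 [318. 242.] [ 590.9 -136.7    0. ]
scoop 0.93 [324. 234.] [ 591.9 -105.8    2. ]
scoop_grip 0.71 [313. 270.] [ 627.  -223.9   26. ]
scoop_grip 0.27 [385. 236.] [750.3 -31.3  26. ]
scoop_lip 0.78 [331. 208.] [571.5 -26.7  11. ]
funnel_rack 0.86 [352. 102.] [420.  378.5   0. ]
funnel_rack 0.17 [415. 124.] [648.3 404.8   0. ]
funnel_rim 0.82 [356.  63.] [420.9 374.8 180. ]
jar 0.89 [352.  94.] [408.3 404.3   8. ]
jar 0.26 [410. 125.] [637.2 386.    8. ]
top 434.57395383736923 315.38707500182625 199.1860456766551 [[-0.01, -1.0, 0.1, 408.14], [-1.0, 0.01, -0.01, -58.18], [0.01, -0.1, -1.0, 1379.18], [0.0, 0.0, 0.0, 1.0]]
die_stand 0.89 [240. 188.] [577.9 169.9   0. ]
die
[... 808 characters left out ...]
positions': array([ 1.10292016e+00,  1.58392229e-01,  1.59698051e+00, -4.43026272e-05,
        1.38620127e+00, -2.10088184e-01]), 'joint_velocities': array([ 0.00089748, -0.00078274,  0.00194466, -0.00181177,  0.00083002,
       -0.00037617]), 'effort': array([ 1.34995680e-03, -3.85559392e+01, -3.22372699e+01,  7.03546288e-02,
        3.05229099e-02, -2.15901042e-05]), 'tcp_pos': array([146.61477965, 555.98312271, 214.61528827]), 'orientation': array([2.36360238e-05, 1.28533357e-01, 9.91705186e-01, 1.55165492e-06]), 'contact_force': array([-0.03332575, -0.05249508,  0.8271854 ]), 'moment': array([-0.00202357,  0.00138038, -0.01664703]), 'gripper_force': 0.0, 'grip_width': 0.9973978114810704}
```

View pics/scene0.png

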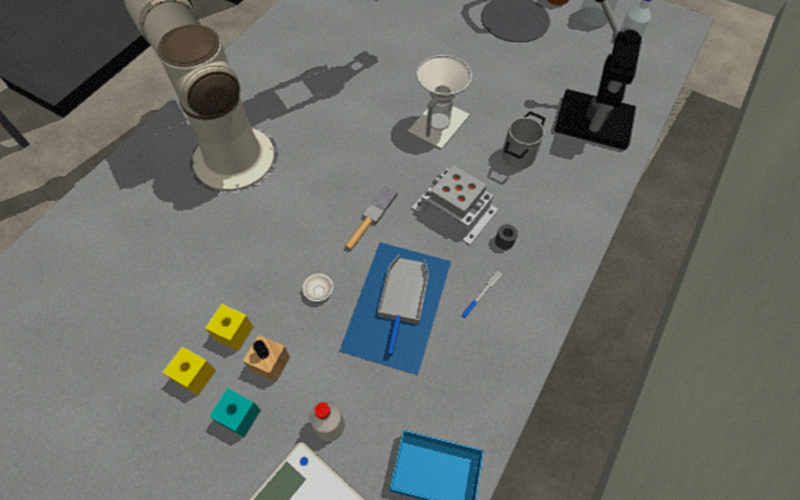

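View pics/top0.png

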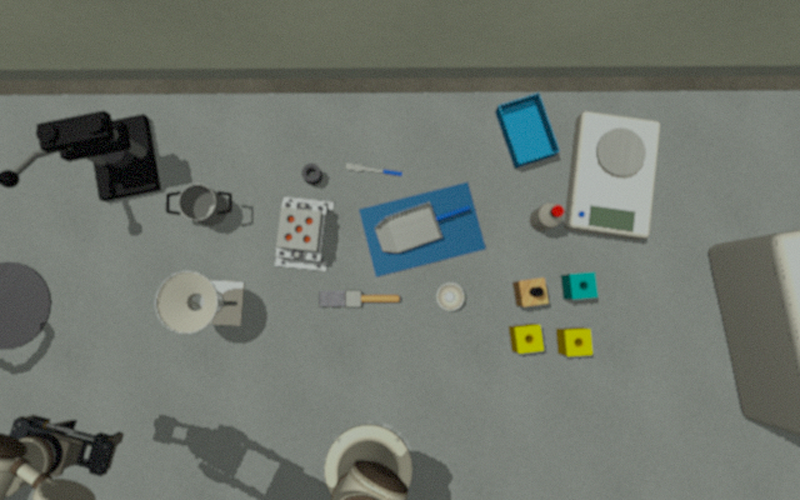

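The scene picture shows three plain look-alikes: yellow blocks at about (228,327) and (188,370) and a teal one at (235,413). The wooden block with the black-gripped rod at (265,357) fits the description. In the top view it is at (533,292). The scoop lies on the blue mat with its lip towards the die, which shows about 5 red pellets at (300,230). I'll confirm with one crop and measure.

```bash
python3 - <<'E'
from h import *
cs={n:capture(n) for n in("scene","top")}
f=cs["top"]["frame"];g=cs["scene"]["frame"]
z=lambda im,x0,y0,x1,y1,w,h:cv2.resize(im[y0:y1,x0:x1,::-1],(w,h),interpolation=cv2.INTER_CUBIC)
cv2.imwrite("pics/crop1.png",np.vstack([np.hstack([z(f,205,150,285,220,400,300),z(g,325,125,405,185,400,300)]),np.hstack([z(f,400,210,480,280,400,300),z(g,150,240,240,307,400,300)])]))
for n,c in cs.items():
    im=c["frame"];h=cv2.cvtColor(im,cv2.COLOR_RGB2HSV)
    red=((h[...,0]<12)|(h[...,0]>170))&(h[...,1]>110)&(h[...,2]>60)
    N,_,st,ce=cv2.connectedComponentsWithStats(red.astype(np.uint8))
    for i in range(1,N):
        p=at_z(c,ce[i],83)
        if st[i,4]>4 and 100<p[1]<230 and 500<p[0]<680: print(n,"red",st[i,4],ce[i].round(1),p.round(1))
    m=((h[...,0]>98)&(h[...,0]<118)&(h[...,1]>130)).astype(np.uint8)
    N,l,st,ce=cv2.connectedComponentsWithStats(m)
    for i in range(1,N):
        p=at_z(c,ce[i],2)
        if st[i,4]>1000: 
            r=cv2.boxPoints(cv2.minAreaRect(np.argwhere(l==i)[:,::-1].astype(np.float32)))
            q=np.array([at_z(c,x,2)[:2] for x in r]);print(n,"blue",st[i,4],q.round(0).tolist(),q.mean(0))
E
```

```text
scene red 9 [364.4 142.3] [560.7 188.1  83. ]
scene red 9 [376.6 149.7] [604.7 182.8  83. ]
scene red 10 [356.1 151.9] [555.9 143.6  83. ]
scene red 10 [366.5 150.8] [580.7 163.4  83. ]
scene red 10 [368.3 159.2] [599.4 139.   83. ]
scene blue 4075 [[541.0, -301.0], [452.0, -20.0], [645.0, 21.0], [711.0, -258.0]] [ 587.26634903 -139.53345911]
scene blue 3144 [[776.0, -486.0], [744.0, -373.0], [910.0, -321.0], [934.0, -435.0]] [ 840.85004767 -403.91650749]
top red 16 [232.5 175. ] [608.2 180.2  83. ]
top red 16 [247.  176.5] [603.3 136.6  83. ]
top red 18 [238.7 182.9] [584.1 161.3  83. ]
top red 16 [230.5 189.5] [564.3 185.8  83. ]
top red 15 [245.5 190.9] [559.8 140.9  83. ]
top blue 3239 [[643.0, 19.0], [712.0, -261.0], [541.0, -300.0], [474.0, -22.0]] [ 592.65472206 -141.10741458]
```

View pics/crop1.png

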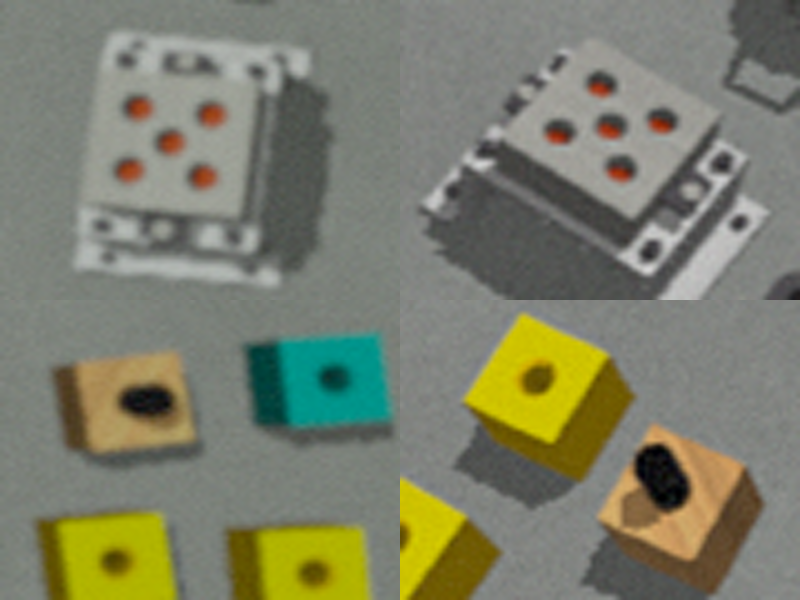

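All five pellets are present, and the wooden rest with the rod is confirmed (lower left of the crop). Moving above the scoop handle.

```bash
cat >> h.py <<'E'
def down(yaw_deg):  # tool x at yaw, z down
    c,s=np.cos(np.radians(yaw_deg)),np.sin(np.radians(yaw_deg))
    return R.from_matrix(np.array([[c,s,0],[s,-c,0],[0,0,-1]]))
def to(p,Rt):
    p0,R0=tool();t=R0.inv().apply(np.array(p)-p0)/1000;w=(R0.inv()*Rt).as_rotvec()
    print("trans",t.round(4).tolist(),"ang",w.round(4).tolist(),"dist",np.linalg.norm(t).round(3))
E
python3 -c "
from h import *
to([620,-217,200],down(106))"
```

```text
trans [-0.6548, -0.6267, 0.0146] ang [-0.0001, -0.0, 1.0338] dist 0.907
```

{"name": "carry_out", "arguments": {
  "angular": [
    [0, 0, 1.034],
    [0, 0, 1.034],
    [0, 0, 1.034],
    [0, 0, 1.034],
    [0, 0, 1.034],
    [0, 0, 1.034],
    [0, 0, 1.034],
    [0, 0, 1.034],
    [0, 0, 1.034],
    [0, 0, 1.034],
    [0, 0, 1.034],
    [0, 0, 1.034]
  ],
  "translation": [
    [-0.655, -0.627, 0.015],
    [-0.655, -0.627, 0.015],
    [-0.655, -0.627, 0.015],
    [-0.655, -0.627, 0.015],
    [-0.655, -0.627, 0.015],
    [-0.655, -0.627, 0.015],
    [-0.655, -0.627, 0.015],
    [-0.655, -0.627, 0.015],
    [-0.655, -0.627, 0.015],
    [-0.655, -0.627, 0.015],
    [-0.655, -0.627, 0.015],
    [-0.655, -0.627, 0.015]
  ],
  "grip": [0.09, 0.09, 0.09, 0.09, 0.09, 0.09, 0.09, 0.09, 0.09, 0.09, 0.09, 0.09]
}}

```text
t: 2.8
tcp_pos: [539.1, -85.6, 202.3]
orientation: [0.0, 0.602, 0.798, 0.0]
contact_force: [0.3, 0.7, 1.1]
grip_width: 0.982
gripper_force: 0.0
```

```bash
python3 -c "
from h import *
print(sense()['joint_positions'].round(4).tolist(),sense()['tcp_pos'],sense()['orientation'].tolist())
to([620,-217,200],down(106))"
```

```text
[-0.3791, 0.0922, 1.6942, 0.0003, 1.3546, -0.6576] [539.14612847 -85.60390753 202.33732975] [0.00025914910374487914, 0.6021387407747377, 0.798391400528688, 0.00020312999593477684]
trans [-0.1486, 0.0416, 0.0024] ang [0.0006, 0.0002, -0.0008] dist 0.154
```

{"name": "carry_out", "arguments": {
  "angular": [
    [0, 0, 0],
    [0, 0, 0],
    [0, 0, 0],
    [0, 0, 0],
    [0, 0, 0]
  ],
  "translation": [
    [-0.149, 0.042, 0.002],
    [-0.149, 0.042, 0.002],
    [-0.149, 0.042, 0.002],
    [-0.149, 0.042, 0.002],
    [-0.149, 0.042, 0.002]
  ],
  "grip": [0.09, 0.09, 0.09, 0.09, 0.09]
}}

```text
t: 3.42
tcp_pos: [619.3, -214.4, 200.1]
orientation: [-0.0, 0.602, 0.799, 0.0]
contact_force: [-0.4, 0.4, -0.5]
grip_width: 0.986
gripper_force: 0.0
```

```bash
python3 - <<'E'
from h import *
c=capture("wrist");save(c,"w1.png")
p,Rt=tool();s=sense();print(p,s['joint_positions'].round(4).tolist(),s['orientation'].tolist())
T=np.array(c["world_from_camera"]);T0=np.eye(4);T0[:3,:3]=Rt.as_matrix();T0[:3,3]=p
print("tool_from_cam",(np.linalg.inv(T0)@T).round(3).tolist(),c["fx"])
for l,z in(("scoop_grip",26),("scoop_lip",11),("scoop",2),("mat",2)):
    for r in spot_point("wrist",l)[:2]:
        q=np.array(r["position"])*[640,400];print(l,round(r["conf"],2),q.round(),at_z(c,q,z).round(1))
h=cv2.cvtColor(c["frame"],cv2.COLOR_RGB2HSV)
m=((h[...,0]>98)&(h[...,0]<122)&(h[...,1]>130));print(m.sum())
E
```

```text
[ 619.28149567 -214.06204322  200.27708073] [-0.5169, 0.3736, 1.367, 0.0002, 1.4015, -0.797] [-0.00025554660855373865, 0.6015244655404125, 0.7988543338333232, 7.326642884852867e-05]
tool_from_cam [[-0.001, -0.97, -0.245, 67.984], [1.0, -0.001, 0.0, -1.71], [-0.0, -0.245, 0.97, -170.708], [0.0, 0.0, 0.0, 1.0]] 339.096383436838
scoop_grip 0.75 [325. 185.] [ 628.1 -213.    26. ]
scoop 0.79 [316.  71.] [ 587.  -105.9    2. ]
29332
```

View pics/w1.png

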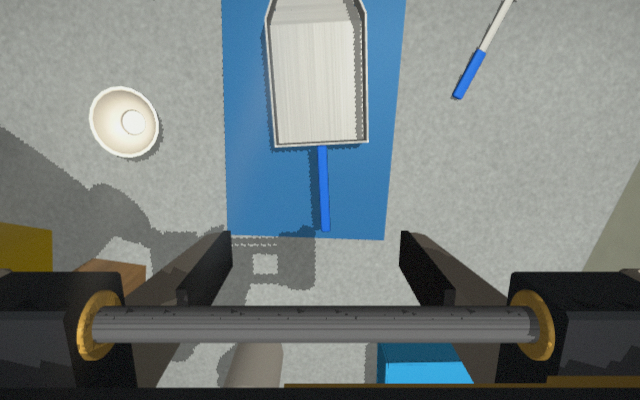

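The wrist picture shows the handle running from (321,147) at the pan to (326,231) at its end, with the pan's back wall at row ~147 and columns 275–368. The mat lies beneath it.

```bash
python3 - <<'E'
from h import *
c=capture("wrist");h=cv2.cvtColor(c["frame"],cv2.COLOR_RGB2HSV)
print(h[190,324],h[190,260])
m=(h[...,0]>108)&(h[...,1]>150)&(h[...,2]>150);m[:145]=0;m[235:]=0;m[:,:300]=0;m[:,345:]=0
pts=[]
for r in range(150,232,6):
    x=np.where(m[r])[0]
    if len(x): pts.append(at_z(c,(x.mean(),r),32)[:2])
    if r%12==0: print(r,x.min() if len(x) else None,x.max() if len(x) else None)
pts=np.array(pts);v=np.linalg.svd(pts-pts.mean(0))[2][0];print(pts[0],pts[-1],np.degrees(np.arctan2(*v[::-1])))
print("end",at_z(c,(326,231),32),"pan",at_z(c,(321.5,147),28),at_z(c,(275,147),28),at_z(c,(368,143),28))
E
```

```text
[108 205 225] [103 165 170]
156 None None
168 None None
180 None None
192 None None
204 None None
216 None None
228 321 321
[ 636.44670268 -257.15446579] [ 636.44670268 -257.15446579] 0.0
end [ 642.4530341  -258.89582417   32.        ] pan [ 613.41056512 -176.18763942   28.        ] [ 568.55739976 -189.07498154   28.        ] [ 657.03065495 -159.52691539   28.        ]
```

```bash
python3 - <<'E'
import bench;print([ (k,getattr(bench,k)) for k in dir(bench) if not k.startswith('__') and isinstance(getattr(bench,k),(int,float,dict,list))])
from h import *
to([627.2,-215.5,60],down(109));to([627.2,-215.5,12],down(109))
E
```

```text
[('grip_depth', 18.700000000000003)]
trans [-0.0031, 0.0071, 0.1405] ang [0.0002, 0.0002, -0.0517] dist 0.141
trans [-0.0031, 0.0071, 0.1885] ang [0.0002, 0.0002, -0.0517] dist 0.189
```

{"name": "carry_out", "arguments": {
  "angular": [
    [0, 0, -0.052],
    [0, 0, -0.052],
    [0, 0, -0.052],
    [0, 0, -0.052],
    [0, 0, -0.052],
    [0, 0, -0.052],
    [0, 0, -0.052],
    [0, 0, -0.052],
    [0, 0, -0.052],
    [0, 0, -0.052],
    [0, 0, -0.052]
  ],
  "translation": [
    [-0.003, 0.007, 0.05],
    [-0.003, 0.007, 0.1],
    [-0.003, 0.007, 0.15],
    [-0.003, 0.007, 0.18],
    [-0.003, 0.007, 0.192],
    [-0.003, 0.007, 0.192],
    [-0.003, 0.007, 0.192],
    [-0.003, 0.007, 0.192],
    [-0.003, 0.007, 0.192],
    [-0.003, 0.007, 0.192],
    [-0.003, 0.007, 0.192]
  ],
  "grip": [0.05, 0.05, 0.05, 0.05, 0.05, 0.05, 0, 0, 0, 0, 0],
  "grip_force": 55
}}

```text
t: 5.1
tcp_pos: [627.4, -216.3, 8.5]
orientation: [0.0, 0.581, 0.814, 0.0]
contact_force: [1.1, 0.7, 0.3]
grip_width: 0.102
gripper_force: 55.0
```

```bash
python3 - <<'E'
from h import *
s=sense();print(s['grip_width']*92,s['gripper_force'],s['contact_force'],s['tcp_pos'])
E
```

```text
9.37606193511217 54.99743342399597 [1.08982175 0.74271184 0.32227635] [ 627.4338569  -216.26639681    8.50555307]
```

```bash
python3 - <<'E'
from h import *
to([553.7,-116.5,18.5],down(84))
E
```

```text
trans [0.1183, -0.0373, -0.0101] ang [0.0006, 0.0002, 0.4356] dist 0.124
```

{"name": "carry_out", "arguments": {
  "angular": [
    [0, 0, 0],
    [0, 0, 0.05],
    [0, 0, 0.1],
    [0, 0, 0.17],
    [0, 0, 0.24],
    [0, 0, 0.31],
    [0, 0, 0.38],
    [0, 0, 0.436],
    [0, 0, 0.436],
    [0, 0, 0.436]
  ],
  "translation": [
    [0, 0, -0.006],
    [0.01, -0.003, -0.01],
    [0.025, -0.008, -0.01],
    [0.04, -0.013, -0.01],
    [0.06, -0.019, -0.01],
    [0.08, -0.025, -0.01],
    [0.1, -0.031, -0.01],
    [0.118, -0.037, -0.01],
    [0.118, -0.037, -0.01],
    [0.118, -0.037, -0.01]
  ],
  "grip": [0, 0, 0, 0, 0, 0, 0, 0, 0, 0]
}}

```text
t: 6.35
tcp_pos: [554.4, -117.3, 18.5]
orientation: [0.001, 0.743, 0.669, 0.0]
contact_force: [0.0, 0.4, -2.1]
grip_width: 0.104
gripper_force: 55.0
```

```bash
python3 - <<'E'
from h import *
c=capture("wrist");save(c,"w2.png");a=capture("scene");b=capture("top");save(a,"s2.png",(240,110,440,270),3)
p,Rt=tool();s=sense();print(p,s['joint_positions'].round(4).tolist(),s['orientation'].tolist(),s['grip_width'])
D=np.array([583,162]);u=np.array([.1045,.9945]);v=np.array([-.9945,.1045])
for x,y,z in((-22,22,83),(0,0,83),(-22,-22,83),(-48,48,94),(-48,-48,94),(-55,57,0),(-55,-57,0)): print(x,y,proj(c,[*(D+x*u+y*v),z]).round(1))
for n,cc in(("scene",a),("top",b),("wrist",c)):
    for l,z in(("scoop_lip",9+8),("scoop_grip",32),("die_stand",0)):
        for r in spot_point(n,l)[:1]:
            q=np.array(r["position"])*[640,400];print(n,l,round(r["conf"],2),q.round(),at_z(cc,q,z).round(1))
E
```

```text
[ 554.39065065 -117.34416285   18.38438428] [-0.4217, 0.371, 1.7618, -0.0002, 1.0081, -0.3165] [0.0003468730667023361, 0.7432675820644792, 0.6689941512240954, 8.221344268288822e-05] 0.1007228264155423
-22 22 [  188. -1072.]
0 0 [  321.3 -1348.8]
-22 -22 [  453.2 -1070.5]
-48 48 [   7.5 -995.8]
-48 -48 [ 633.9 -992.3]
-55 57 [ 183.5 -265.7]
-55 -57 [ 450.5 -265.1]
scene scoop_lip 0.65 [352. 180.] [577.8  89.9  17. ]
scene scoop_grip 0.61 [310. 223.] [ 546.4 -109.1   32. ]
scene die_stand 0.68 [368. 167.] [592.4 168.3   0. ]
top scoop_lip 0.64 [417. 233.] [ 430.6 -387.2   17. ]
top scoop_grip 0.79 [331. 194.] [ 552.9 -118.    32. ]
top die_stand 0.64 [239. 187.] [580.9 173.8   0. ]
```

View pics/w2.png

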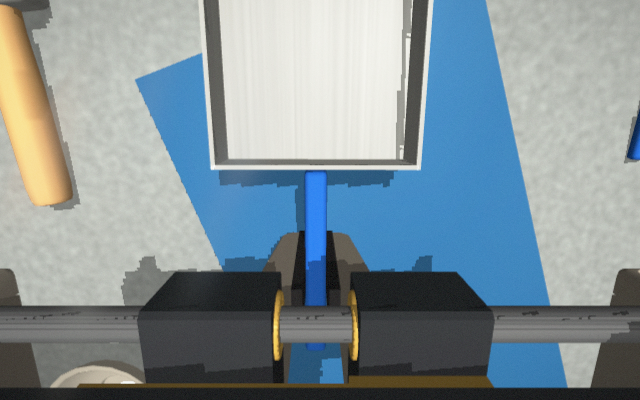

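{"name": "carry_out", "arguments": {
  "angular": [
    [0, 0, 0],
    [0, 0, 0],
    [0, 0, 0],
    [0, 0, 0],
    [0, 0, 0],
    [0, 0, 0],
    [0, 0, 0],
    [0, 0, 0],
    [0, 0, 0],
    [0, 0, 0],
    [0, 0, 0]
  ],
  "translation": [
    [0.01, 0, 0.003],
    [0.03, 0, 0.003],
    [0.05, 0, 0.003],
    [0.07, 0, 0.003],
    [0.09, 0, 0.003],
    [0.11, 0, 0.003],
    [0.13, 0, 0.003],
    [0.15, 0, 0.003],
    [0.17, 0, 0.003],
    [0.177, 0, 0.003],
    [0.177, 0, 0.003]
  ],
  "grip": [0, 0, 0, 0, 0, 0, 0, 0, 0, 0, 0]
}}

```text
t: 8.32
tcp_pos: [572.4, 59.7, 15.2]
orientation: [0.0, 0.743, 0.669, -0.0]
contact_force: [-0.1, -0.0, -2.3]
grip_width: 0.099
gripper_force: 55.0
```

```bash
python3 - <<'E'
from h import *
s=sense();print(s['grip_width']*92,s['gripper_force'],s['contact_force'],s['moment'],s['tcp_pos'],s['joint_positions'].round(4).tolist(),s['orientation'].tolist())
a=capture("scene");save(a,"s3.png",(280,110,420,215),5)
E
```

```text
9.108091098879546 54.99795913696289 [-0.09708481 -0.0410755  -2.30553996] [-0.2879853   0.07467509 -0.0095342 ] [572.39576595  59.74586626  15.15152761] [-0.1058, 0.3962, 1.7357, -0.0002, 1.0098, -0.0014] [4.3986848542042866e-05, 0.7429895935947073, 0.6693029600656202, -9.758343915700734e-05]
```

View pics/s3.png

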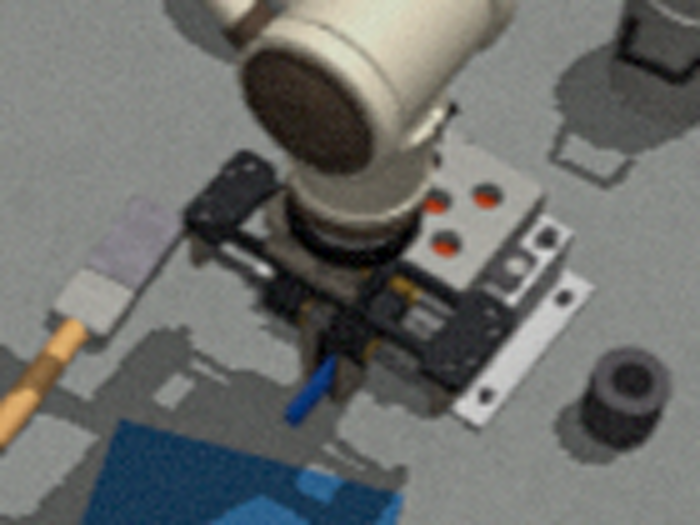

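The scoop's pan is in the tunnel, with the handle sticking out at (315,390) and no contact. Lowering it and letting go.

{"name": "carry_out", "arguments": {
  "angular": [
    [0, 0, 0],
    [0, 0, 0],
    [0, 0, 0],
    [0, 0, 0],
    [0, 0, 0],
    [0, 0, 0],
    [0, 0, 0]
  ],
  "translation": [
    [0, 0, 0.004],
    [0, 0, 0.008],
    [0, 0, 0.008],
    [0, 0, 0.008],
    [0, 0, 0.008],
    [0, 0, 0.008],
    [0, 0, 0.008]
  ],
  "grip": [0, 0, 0, 0, 0.04, 0.04, 0.04]
}}

```text
t: 9.25
tcp_pos: [572.6, 59.5, 7.4]
orientation: [0.0, 0.743, 0.669, 0.0]
contact_force: [-0.9, -0.7, -0.1]
grip_width: 0.408
gripper_force: 0.0
```

{"name": "carry_out", "arguments": {
  "angular": [
    [0, 0, 0],
    [0, 0, 0],
    [0, 0, 0],
    [0, 0, 0],
    [0, 0, 0],
    [0, 0, 0]
  ],
  "translation": [
    [0, 0, -0.05],
    [0, 0, -0.1],
    [0, 0, -0.16],
    [-0.05, 0, -0.2],
    [-0.05, 0, -0.2],
    [-0.05, 0, -0.2]
  ],
  "grip": [0.04, 0.04, 0.04, 0.06, 0.06, 0.06]
}}

```text
t: 10.0
tcp_pos: [566.7, 10.0, 206.3]
orientation: [-0.001, 0.743, 0.669, -0.0]
contact_force: [-0.3, 0.7, -0.0]
grip_width: 0.653
gripper_force: 0.0
```

```bash
python3 - <<'E'
from h import *
s=sense();print(s['contact_force'],s['tcp_pos'],s['joint_positions'].round(4).tolist(),s['orientation'].tolist())
c=capture("wrist");save(c,"w4.png")
h=cv2.cvtColor(c["frame"],cv2.COLOR_RGB2HSV)
red=((h[...,0]<14)|(h[...,0]>170))&(h[...,1]>110)&(h[...,2]>60)
N,_,st,ce=cv2.connectedComponentsWithStats(red.astype(np.uint8))
for i in range(1,N):
    if st[i,4]>20: print("red",st[i,4],ce[i].round(1),at_z(c,ce[i],83).round(1))
# rod rest target
to([429,-398,240],down(100))
E
```

```text
[-0.28507372  0.6620545  -0.04878559] [566.65295967  10.00290512 206.32838198] [-0.1958, 0.1443, 1.6292, 0.0005, 1.3694, -0.0903] [-0.0006788913610845244, 0.7434194094620631, 0.6688251427061082, -0.00022186877110547156]
red 329 [315.4   7.8] [581.1 159.3  83. ]
red 383 [342.8  38. ] [600.5 135.4  83. ]
red 333 [287.1  38.4] [556.3 139.8  83. ]
trans [-0.4206, -0.0938, -0.0345] ang [-0.0028, -0.0011, -0.2793] dist 0.432
```

View pics/w4.png

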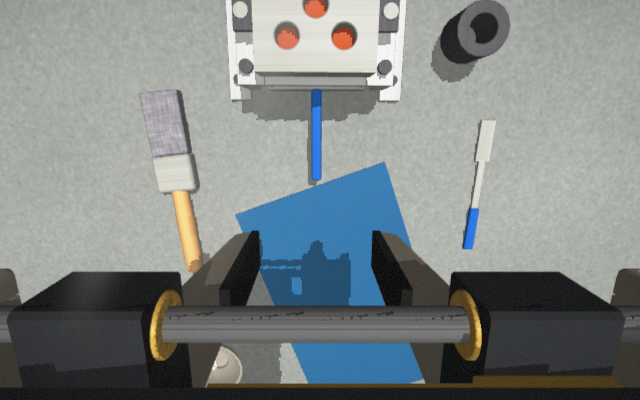

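```bash
python3 - <<'E'
from h import *
to([429,-396,230],down(84))
E
```

```text
trans [-0.4186, -0.094, -0.0245] ang [-0.0029, -0.0007, -0.0001] dist 0.43
```

{"name": "carry_out", "arguments": {
  "angular": [
    [0, 0, 0],
    [0, 0, 0],
    [0, 0, 0],
    [0, 0, 0],
    [0, 0, 0],
    [0, 0, 0],
    [0, 0, 0],
    [0, 0, 0],
    [0, 0, 0],
    [0, 0, 0],
    [0, 0, 0]
  ],
  "translation": [
    [-0.419, -0.094, -0.024],
    [-0.419, -0.094, -0.024],
    [-0.419, -0.094, -0.024],
    [-0.419, -0.094, -0.024],
    [-0.419, -0.094, -0.024],
    [-0.419, -0.094, -0.024],
    [-0.419, -0.094, -0.024],
    [-0.419, -0.094, -0.024],
    [-0.419, -0.094, -0.024],
    [-0.419, -0.094, -0.024],
    [-0.419, -0.094, -0.024]
  ],
  "grip": [0.07, 0.07, 0.07, 0.07, 0.07, 0.07, 0.07, 0.07, 0.07, 0.07, 0.07]
}}

```text
t: 11.42
tcp_pos: [430.4, -395.8, 231.0]
orientation: [-0.0, 0.743, 0.67, 0.0]
contact_force: [-0.4, -0.0, -0.2]
grip_width: 0.763
gripper_force: 0.0
```

```bash
python3 - <<'E'
from h import *
s=sense();print(s['tcp_pos'],s['joint_positions'].round(4).tolist(),s['orientation'].tolist())
c=capture("wrist");save(c,"w5.png")
for l,z in(("rod_rest",0),("rod",6)):
    for r in spot_point("wrist",l)[:3]:
        q=np.array(r["position"])*[640,400];print(l,round(r["conf"],2),q.round(),at_z(c,q,z).round(1))
for m in masks_of("wrist","rod")[:1]: print(m["conf"],(np.array(m["extent"])*[640,400,640,400]).round())
E
```

```text
[ 430.40373965 -395.81067988  231.00507421] [-0.9501, 0.1729, 1.5481, 0.0001, 1.421, -0.8472] [-0.00022171558807444397, 0.7425684006707999, 0.6697701948580869, 8.513030511284186e-05]
rod_rest 0.7 [220. 177.] [ 315.3 -387.1    0. ]
rod_rest 0.67 [332. 269.] [ 437.2 -520.7    0. ]
rod 0.9 [312. 181.] [ 424.1 -401.9    6. ]
0.89 [299. 182.  28.  39.]
```

View pics/w5.png

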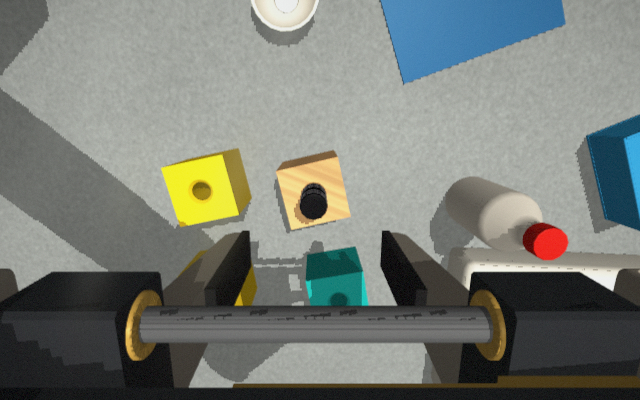

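The wooden block with the rod is at (313,193), with the rod's top disc at about (313,207). Yellow and teal look-alikes are at (205,188) and (335,285).

```bash
python3 - <<'E'
from h import *
c=capture("wrist");p,_=tool()
print(at_z(c,(313.3,207),122),at_z(c,(314,193),72),p)
for P in [(0,0)]:
    a=at_z(c,(313.3,207),122);print(proj(c,a+[0,12,0]),proj(c,a-[0,12,0]),proj(c,a+[12,0,0]))
to([*a[:2],110],down(84));to([*a[:2],80],down(84))
E
```

```text
[ 426.17171171 -403.98858945  122.        ] [ 426.73015286 -403.01551714   72.        ] [ 429.92308509 -396.8847371   231.29734782]
[311.80113647 193.39106437] [314.76892739 220.33713031] [327.26069527 205.58207968]
trans [-0.0074, -0.003, 0.1213] ang [0.0001, 0.0001, 0.0001] dist 0.122
trans [-0.0074, -0.003, 0.1513] ang [0.0001, 0.0001, 0.0001] dist 0.152
```

{"name": "carry_out", "arguments": {
  "angular": [
    [0, 0, 0],
    [0, 0, 0],
    [0, 0, 0],
    [0, 0, 0],
    [0, 0, 0],
    [0, 0, 0],
    [0, 0, 0],
    [0, 0, 0],
    [0, 0, 0],
    [0, 0, 0]
  ],
  "translation": [
    [-0.007, -0.003, 0.03],
    [-0.007, -0.003, 0.08],
    [-0.007, -0.003, 0.13],
    [-0.007, -0.003, 0.151],
    [-0.007, -0.003, 0.151],
    [-0.007, -0.003, 0.151],
    [-0.007, -0.003, 0.151],
    [-0.007, -0.003, 0.151],
    [-0.007, -0.003, 0.151],
    [-0.007, -0.003, 0.151]
  ],
  "grip": [0.06, 0.06, 0.06, 0.06, 0.06, 0, 0, 0, 0, 0],
  "grip_force": 55
}}

```text
t: 12.92
tcp_pos: [426.4, -404.1, 80.9]
orientation: [0.001, 0.743, 0.669, 0.0]
contact_force: [1.3, 0.3, 2.9]
grip_width: 0.253
gripper_force: 55.0
```

```bash
python3 - <<'E'
from h import *
s=sense();print(s['grip_width']*92,s['gripper_force'],s['contact_force'],s['tcp_pos'])
D=np.array([582.5,159.7]);u=np.array([np.cos(np.radians(84)),np.sin(np.radians(84))])
to([426.4,-403.5,175],down(84))
to([*(D-150*u),200],down(84))
E
```

```text
23.265062403216376 55.001102685928345 [1.30264909 0.25154476 2.91818201] [ 426.4264092  -404.14961229   80.87190296]
trans [0.0006, -0.0, -0.0941] ang [0.0009, 0.0008, -0.0002] dist 0.094
trans [0.427, 0.0963, -0.1194] ang [0.0009, 0.0008, -0.0002] dist 0.454
```

{"name": "carry_out", "arguments": {
  "angular": [
    [0, 0, 0],
    [0, 0, 0],
    [0, 0, 0],
    [0, 0, 0],
    [0.001, 0.001, 0],
    [0.001, 0.001, 0],
    [0.001, 0.001, 0],
    [0.001, 0.001, 0],
    [0.001, 0.001, 0],
    [0.001, 0.001, 0],
    [0.001, 0.001, 0],
    [0.001, 0.001, 0]
  ],
  "translation": [
    [0, 0, -0.025],
    [0, 0, -0.06],
    [0, 0, -0.1],
    [0.02, 0.005, -0.12],
    [0.07, 0.016, -0.12],
    [0.12, 0.028, -0.12],
    [0.18, 0.041, -0.12],
    [0.24, 0.055, -0.12],
    [0.3, 0.068, -0.12],
    [0.36, 0.082, -0.12],
    [0.4, 0.091, -0.12],
    [0.427, 0.096, -0.12]
  ],
  "grip": [0, 0, 0, 0, 0, 0, 0, 0, 0, 0, 0, 0]
}}

```text
t: 14.42
tcp_pos: [565.3, 14.4, 198.9]
orientation: [-0.002, 0.742, 0.67, -0.001]
contact_force: [-0.0, -0.9, -1.7]
grip_width: 0.253
gripper_force: 55.0
```

```bash
python3 - <<'E'
from h import *
s=sense();print(s['grip_width']*92,s['contact_force'],s['tcp_pos'],s['joint_positions'].round(4).tolist(),s['orientation'].tolist())
D=np.array([582.5,159.7]);u=np.array([np.cos(np.radians(84)),np.sin(np.radians(84))])
to([*(D-45*u),200],down(84))
E
```

```text
23.233878788360716 [-0.01447826 -0.88019643 -1.68164241] [565.28256449  14.36197119 198.8933635 ] [-0.1891, 0.1486, 1.6394, 0.0014, 1.3573, -0.087] [-0.0019068628846035936, 0.7423486311788294, 0.670010864985254, -0.000560769622432065]
trans [0.1013, 0.0022, -0.0009] ang [-0.0036, -0.0017, 0.0024] dist 0.101
```

{"name": "carry_out", "arguments": {
  "angular": [
    [0, 0, 0],
    [0, 0, 0],
    [0, 0, 0],
    [0, 0, 0],
    [0, 0, 0]
  ],
  "translation": [
    [0.04, 0.001, 0],
    [0.08, 0.002, 0],
    [0.101, 0.002, 0],
    [0.101, 0.002, 0],
    [0.101, 0.002, 0]
  ],
  "grip": [0, 0, 0, 0, 0]
}}

```text
t: 15.05
tcp_pos: [578.6, 110.1, 200.0]
orientation: [-0.001, 0.743, 0.669, -0.0]
contact_force: [0.8, -1.2, -1.1]
grip_width: 0.25
gripper_force: 55.0
```

```bash
python3 - <<'E'
from h import *
s=sense();print(s['tcp_pos'],s['orientation'].tolist())
c=capture("wrist");save(c,"w6.png")
h=cv2.cvtColor(c["frame"],cv2.COLOR_RGB2HSV)
red=((h[...,0]<14)|(h[...,0]>170))&(h[...,1]>110)&(h[...,2]>60)
N,_,st,ce=cv2.connectedComponentsWithStats(red.astype(np.uint8))
for i in range(1,N):
    if st[i,4]>60: print("red",st[i],ce[i].round(1),at_z(c,ce[i],83).round(1))
b=capture("top");save(b,"t6.png")
for n,cc in(("top",b),):
  for l,z in(("scoop_grip",24),):
    for r in spot_point(n,l)[:2]:
        q=np.array(r["position"])*[640,400];print(n,l,round(r["conf"],2),q.round(),at_z(cc,q,z).round(1))
E
```

```text
[578.56827736 110.07835827 200.02733588] [-0.0006809524023719901, 0.743462894187385, 0.66877670813345, -0.0004194383494960257]
red [277 101  21  23 363] [287.  112.1] [561.5 183.3  83. ]
red [330 102  22  22 376] [340.7 112.4] [605.3 178.5  83. ]
red [304 129  21  22 356] [313.8 139.4] [580.9 159.1  83. ]
red [278 157  20  19 312] [287.4 165.8] [556.2 139.4  83. ]
red [330 157  20  20 318] [339.6 166.2] [600.4 134.3  83. ]
top scoop_grip 0.81 [275. 188.] [576.4  58.4  24. ]
top scoop_grip 0.67 [168. 239.] [418.1 387.5  24. ]
```

View pics/w6.png

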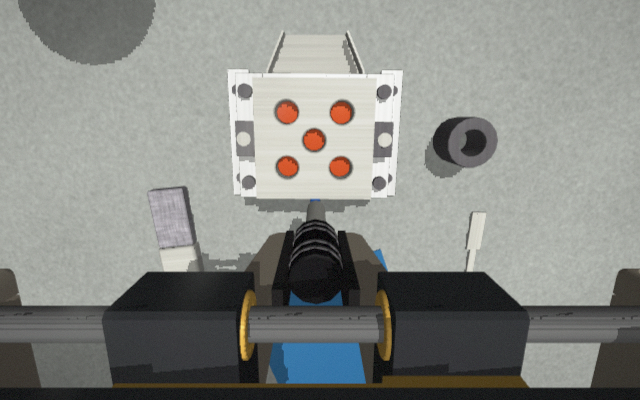

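The picture shows five bores with red pellets at (287,112), (341,112), (314,139), (287,166) and (340,166). The rod tip is just below the die edge at about (316,200), and the scoop lip sticks out beyond the die. I'll overlay the predicted tip to check how the rod sits in the grip.

```bash
python3 - <<'E'
from h import *
c=capture("wrist");p,Rt=tool();im=c["frame"].copy()
big=cv2.resize(im[180:250,270:360],None,fx=6,fy=6,interpolation=cv2.INTER_CUBIC)[:,:,::-1].copy()
for z,col in((125.2,(0,255,0)),(191.2,(255,255,0)),(191.1+.1,(255,255,0))):
    r=6.5 if z<150 else 12
    pts=np.array([(proj(c,p*[1,1,0]+[r*np.cos(a),r*np.sin(a),z])-[270,180])*6 for a in np.linspace(0,6.28,40)]).astype(np.int32)
    cv2.polylines(big,[pts],True,col,1)
cv2.imwrite("pics/tip.png",big);print(proj(c,[p[0],p[1],125.2]))
E
```

```text
[317.27317693 208.98304134]
```

View pics/tip.png

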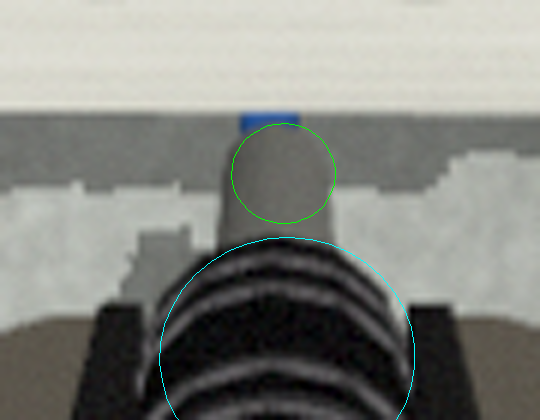

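```bash
python3 - <<'E'
from h import *
to([581.7,159.1,180],down(83.8));to([581.7,159.1,160],down(83.8))
E
```

```text
trans [0.0492, -0.0024, 0.0204] ang [-0.001, -0.0008, 0.0016] dist 0.053
trans [0.0491, -0.0024, 0.0404] ang [-0.001, -0.0008, 0.0016] dist 0.064
```

{"name": "carry_out", "arguments": {
  "angular": [
    [0, 0, 0],
    [0, 0, 0],
    [0, 0, 0],
    [0, 0, 0],
    [0, 0, 0],
    [0, 0, 0],
    [0, 0, 0]
  ],
  "translation": [
    [0.025, -0.001, 0],
    [0.049, -0.0024, 0.01],
    [0.049, -0.0024, 0.02],
    [0.049, -0.0024, 0.02],
    [0.049, -0.0024, 0.032],
    [0.049, -0.0024, 0.04],
    [0.049, -0.0024, 0.04]
  ],
  "grip": [0, 0, 0, 0, 0, 0, 0]
}}

```text
t: 16.12
tcp_pos: [580.9, 159.7, 159.2]
orientation: [-0.001, 0.743, 0.669, -0.001]
contact_force: [-0.5, -0.7, -0.8]
grip_width: 0.25
gripper_force: 55.0
```

```bash
python3 - <<'E'
from h import *
s=sense();print(s['contact_force'],s['moment'],s['tcp_pos'],s['orientation'])
to([581.7,159.1,137],down(83.8))
E
```

```text
[-0.53864484 -0.74467646 -0.78430534] [-0.03276541  0.0852414  -0.00686408] [580.86107672 159.65243625 159.1705953 ] [-0.00133109  0.74338434  0.6688627  -0.00080363]
trans [-0.0005, 0.001, 0.0222] ang [-0.0031, -0.0006, 0.0028] dist 0.022
```

The tip is in the centre bore without contact, so I'll push.

{"name": "carry_out", "arguments": {
  "angular": [
    [0, 0, 0],
    [0, 0, 0],
    [0, 0, 0],
    [0, 0, 0],
    [0, 0, 0],
    [0, 0, 0],
    [0, 0, 0]
  ],
  "translation": [
    [0, 0.001, 0.004],
    [0, 0.001, 0.008],
    [0, 0.001, 0.012],
    [0, 0.001, 0.016],
    [0, 0.001, 0.02],
    [0, 0.001, 0.0235],
    [0, 0.001, 0.0235]
  ],
  "grip": [0, 0, 0, 0, 0, 0, 0]
}}

```text
t: 17.0
tcp_pos: [582.1, 159.5, 135.8]
orientation: [-0.001, 0.743, 0.669, -0.001]
contact_force: [0.7, -2.2, -2.3]
grip_width: 0.252
gripper_force: 55.0
```

```bash
python3 - <<'E'
from h import *
s=sense();print(s['contact_force'],s['tcp_pos'])
E
```

```text
[ 0.69578128 -2.24905264 -2.27999327] [582.07067445 159.47936933 135.80768674]
```

{"name": "carry_out", "arguments": {
  "angular": [
    [0, 0, 0],
    [0, 0, 0],
    [0, 0, 0],
    [0, 0, 0],
    [0, 0, 0],
    [0, 0, 0]
  ],
  "translation": [
    [0, 0, -0.02],
    [0, 0, -0.045],
    [0, 0, -0.063],
    [-0.024, 0, -0.063],
    [-0.049, 0, -0.063],
    [-0.049, 0, -0.063]
  ],
  "grip": [0, 0, 0, 0, 0, 0]
}}

```text
t: 17.75
tcp_pos: [577.5, 110.3, 200.7]
orientation: [-0.001, 0.744, 0.668, 0.0]
contact_force: [-0.1, 1.1, -1.1]
grip_width: 0.25
gripper_force: 55.0
```

```bash
python3 - <<'E'
from h import *
c=capture("wrist");save(c,"w7.png")
h=cv2.cvtColor(c["frame"],cv2.COLOR_RGB2HSV)
red=((h[...,0]<14)|(h[...,0]>170))&(h[...,1]>110)&(h[...,2]>40)
N,_,st,ce=cv2.connectedComponentsWithStats(red.astype(np.uint8))
for i in range(1,N):
    if st[i,4]>20: print("red",st[i],ce[i].round(1),at_z(c,ce[i],83).round(1))
s=sense();print(s['tcp_pos'],s['contact_force'])
to([557.2,139.8,180],down(83.8));to([557.2,139.8,160],down(83.8))
E
```

```text
red [278 102  21  22 363] [288.  112.5] [561.4 183.4  83. ]
red [331 102  22  22 376] [341.6 112.6] [605.3 178.5  83. ]
red [306 129  16   9  90] [312.9 132.9] [580.  164.8  83. ]
red [279 157  20  20 315] [288.5 166.1] [556.2 139.3  83. ]
red [331 157  20  20 317] [340.5 166.4] [600.4 134.3  83. ]
[577.55370292 111.23074974 200.55839605] [ 0.35077905 -0.32728579 -0.87281233]
trans [0.0262, -0.0233, 0.0206] ang [-0.0005, -0.0019, 0.0021] dist 0.041
trans [0.0262, -0.0232, 0.0406] ang [-0.0005, -0.0019, 0.0021] dist 0.054
```

View pics/w7.png

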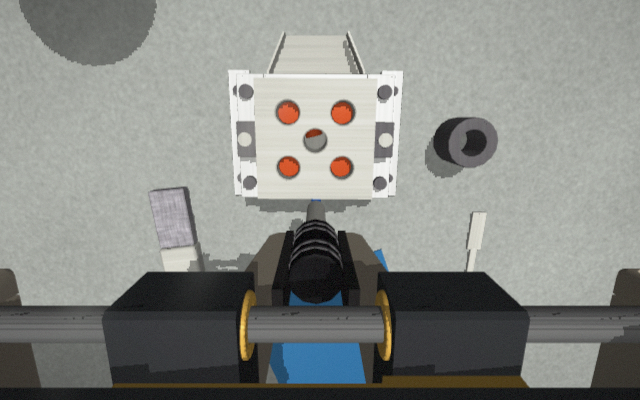

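The centre bore is empty: the pan floor shows through, with the pellet edge at (313,133). The other four are unchanged, and the scoop is still in place. Next is the bore at (287,166).

{"name": "carry_out", "arguments": {
  "angular": [
    [0, 0, 0],
    [0, 0, 0],
    [0, 0, 0],
    [0, 0, 0],
    [0, 0, 0],
    [0, 0, 0],
    [0, 0, 0]
  ],
  "translation": [
    [0.014, -0.012, 0],
    [0.027, -0.023, 0.01],
    [0.027, -0.023, 0.02],
    [0.027, -0.023, 0.02],
    [0.027, -0.023, 0.032],
    [0.027, -0.023, 0.04],
    [0.027, -0.023, 0.04]
  ],
  "grip": [0, 0, 0, 0, 0, 0, 0]
}}

```text
t: 18.68
tcp_pos: [556.8, 140.2, 158.7]
orientation: [-0.001, 0.743, 0.669, -0.001]
contact_force: [-0.2, -0.2, -1.9]
grip_width: 0.245
gripper_force: 55.0
```

```bash
python3 - <<'E'
from h import *
s=sense();print(s['contact_force'],s['tcp_pos'])
E
```

```text
[-0.1707855  -0.15670473 -1.86500779] [556.79547512 140.17012659 158.66622982]
```

{"name": "carry_out", "arguments": {
  "angular": [
    [0, 0, 0],
    [0, 0, 0],
    [0, 0, 0],
    [0, 0, 0],
    [0, 0, 0],
    [0, 0, 0],
    [0, 0, 0],
    [0, 0, 0],
    [0, 0, 0]
  ],
  "translation": [
    [0, 0, 0.004],
    [0, 0, 0.008],
    [0, 0, 0.012],
    [0, 0, 0.016],
    [0, 0, 0.02],
    [0, 0, 0.0235],
    [0, 0, 0.0235],
    [0, 0, 0],
    [0, 0, -0.022]
  ],
  "grip": [0, 0, 0, 0, 0, 0, 0, 0, 0]
}}

```text
t: 19.8
tcp_pos: [556.7, 140.8, 181.7]
orientation: [-0.002, 0.743, 0.669, -0.0]
contact_force: [1.2, -0.5, -1.7]
grip_width: 0.253
gripper_force: 55.0
```

{"name": "carry_out", "arguments": {
  "angular": [
    [0, 0, 0],
    [0, 0, 0],
    [0, 0, 0],
    [0, 0, 0],
    [0, 0, 0],
    [0, 0, 0]
  ],
  "translation": [
    [0, 0.022, 0],
    [-0.0004, 0.044, 0],
    [-0.0004, 0.044, 0],
    [-0.0004, 0.044, 0.011],
    [-0.0004, 0.044, 0.022],
    [-0.0004, 0.044, 0.022]
  ],
  "grip": [0, 0, 0, 0, 0, 0]
}}

```text
t: 20.55
tcp_pos: [599.8, 135.5, 158.3]
orientation: [-0.001, 0.743, 0.669, -0.001]
contact_force: [-0.1, -0.8, -0.7]
grip_width: 0.255
gripper_force: 55.0
```

```bash
python3 - <<'E'
from h import *
s=sense();print(s['contact_force'],s['tcp_pos'])
E
```

```text
[-0.13359556 -0.79559274 -0.71702067] [599.83518292 135.49016891 158.25949825]
```

{"name": "carry_out", "arguments": {
  "angular": [
    [0, 0, 0],
    [0, 0, 0],
    [0, 0, 0],
    [0, 0, 0],
    [0, 0, 0],
    [0, 0, 0],
    [0, 0, 0],
    [0, 0, 0],
    [0, 0, 0]
  ],
  "translation": [
    [0, 0, 0.004],
    [0, 0, 0.008],
    [0, 0, 0.012],
    [0, 0, 0.016],
    [0, 0, 0.02],
    [0, 0, 0.0235],
    [0, 0, 0.0235],
    [0, 0, 0],
    [0, 0, -0.022]
  ],
  "grip": [0, 0, 0, 0, 0, 0, 0, 0, 0]
}}

```text
t: 21.68
tcp_pos: [600.5, 135.8, 181.7]
orientation: [-0.002, 0.743, 0.669, -0.0]
contact_force: [0.3, -0.5, -1.3]
grip_width: 0.255
gripper_force: 55.0
```

{"name": "carry_out", "arguments": {
  "angular": [
    [0, 0, 0],
    [0, 0, 0],
    [0, 0, 0],
    [0, 0, 0],
    [0, 0, 0],
    [0, 0, 0]
  ],
  "translation": [
    [0.022, 0.0005, 0],
    [0.044, 0.001, 0],
    [0.044, 0.001, 0],
    [0.044, 0.001, 0.011],
    [0.044, 0.001, 0.022],
    [0.044, 0.001, 0.022]
  ],
  "grip": [0, 0, 0, 0, 0, 0]
}}

```text
t: 22.42
tcp_pos: [605.9, 178.6, 158.2]
orientation: [-0.001, 0.743, 0.669, -0.001]
contact_force: [-0.2, -0.2, -1.0]
grip_width: 0.244
gripper_force: 55.0
```

```bash
python3 - <<'E'
from h import *
s=sense();print(s['contact_force'],s['tcp_pos'])
for n in("top",):
  c=capture(n)
  for l in("scoop_grip","scoop_lip"):
    for r in spot_point(n,l)[:2]:
        q=np.array(r["position"])*[640,400];print(n,l,round(r["conf"],2),q.round(),at_z(c,q,24 if l[-1]=="p" and "grip" in l else 9).round(1))
E
```

```text
[-0.21760248 -0.24663285 -1.02779657] [605.8730002  178.58595064 158.2321736 ]
top scoop_grip 0.58 [275. 191.] [567.1  58.6  24. ]
top scoop_lip 0.67 [212. 180.] [604.1 257.4   9. ]
top scoop_lip 0.49 [431. 175.] [ 615.9 -437.8    9. ]
```

```bash
python3 - <<'E'
from h import *
c=capture("wrist");save(c,"w8.png")
for l,z in(("scoop_lip",9),("scoop",0)):
    for r in spot_point("wrist",l)[:2]:
        q=np.array(r["position"])*[640,400];print(l,round(r["conf"],2),q.round(),at_z(c,q,z).round(1))
for m in masks_of("wrist","scoop")[:2]: print(m["conf"],(np.array(m["extent"])*[640,400,640,400]).round())
u=np.array([.1045,.9945]);g=np.array([572.6,59.5]);print(proj(c,[*(g+195*u),9]),g+195*u)
E
```

```text
scoop_lip 0.86 [291. 106.] [590.8 257.6   9. ]
scoop 0.69 [257. 206.] [544.9 165.7   0. ]
scoop 0.52 [314. 210.] [601.3 155.6   0. ]
0.65 [237. 111. 109. 244.]
[293.53386552 110.69086909] [592.9775 253.4275]
```

Lip where expected (591,257). Continuing.

{"name": "carry_out", "arguments": {
  "angular": [
    [0, 0, 0],
    [0, 0, 0],
    [0, 0, 0],
    [0, 0, 0],
    [0, 0, 0],
    [0, 0, 0],
    [0, 0, 0],
    [0, 0, 0],
    [0, 0, 0]
  ],
  "translation": [
    [0, 0, 0.004],
    [0, 0, 0.008],
    [0, 0, 0.012],
    [0, 0, 0.016],
    [0, 0, 0.02],
    [0, 0, 0.0235],
    [0, 0, 0.0235],
    [0, 0, 0],
    [0, 0, -0.022]
  ],
  "grip": [0, 0, 0, 0, 0, 0, 0, 0, 0]
}}

```text
t: 23.9
tcp_pos: [606.0, 179.5, 181.7]
orientation: [-0.002, 0.743, 0.669, -0.0]
contact_force: [-0.6, 0.3, -1.3]
grip_width: 0.251
gripper_force: 55.0
```

{"name": "carry_out", "arguments": {
  "angular": [
    [0, 0, 0],
    [0, 0, 0],
    [0, 0, 0],
    [0, 0, 0],
    [0, 0, 0],
    [0, 0, 0]
  ],
  "translation": [
    [0, -0.022, 0],
    [0.0004, -0.044, 0],
    [0.0004, -0.044, 0],
    [0.0004, -0.044, 0.011],
    [0.0004, -0.044, 0.022],
    [0.0004, -0.044, 0.022]
  ],
  "grip": [0, 0, 0, 0, 0, 0]
}}

```text
t: 24.65
tcp_pos: [562.5, 183.9, 158.2]
orientation: [-0.001, 0.743, 0.669, -0.001]
contact_force: [0.1, -0.0, -0.9]
grip_width: 0.251
gripper_force: 55.0
```

```bash
python3 - <<'E'
from h import *
s=sense();print(s['contact_force'],s['tcp_pos'])
c=capture("wrist")
for r in spot_point("wrist","scoop_lip")[:2]:
        q=np.array(r["position"])*[640,400];print(round(r["conf"],2),q.round(),at_z(c,q,9).round(1))
E
```

```text
[ 0.13818712 -0.00942191 -0.90559118] [562.53730687 183.90120059 158.20389093]
0.9 [341. 111.] [592. 254.   9.]
```

{"name": "carry_out", "arguments": {
  "angular": [
    [0, 0, 0],
    [0, 0, 0],
    [0, 0, 0],
    [0, 0, 0],
    [0, 0, 0],
    [0, 0, 0],
    [0, 0, 0],
    [0, 0, 0],
    [0, 0, 0],
    [0, 0, 0],
    [0, 0, 0],
    [0, 0, 0]
  ],
  "translation": [
    [0, 0, 0.004],
    [0, 0, 0.008],
    [0, 0, 0.012],
    [0, 0, 0.016],
    [0, 0, 0.02],
    [0, 0, 0.0235],
    [0, 0, 0.0235],
    [0, 0, 0],
    [0, 0, -0.042],
    [-0.04, 0.012, -0.042],
    [-0.072, 0.024, -0.042],
    [-0.072, 0.024, -0.042]
  ],
  "grip": [0, 0, 0, 0, 0, 0, 0, 0, 0, 0, 0, 0]
}}

```text
t: 26.25
tcp_pos: [579.4, 108.5, 201.4]
orientation: [-0.001, 0.744, 0.668, -0.0]
contact_force: [0.2, 0.1, -1.2]
grip_width: 0.251
gripper_force: 55.0
```

```bash
python3 - <<'E'
from h import *
s=sense();print(s['contact_force'],s['tcp_pos'],s['joint_positions'].round(4).tolist(),s['orientation'].tolist())
c=capture("wrist");save(c,"w9.png",(200,20,430,200),3.4)
for r in spot_point("wrist","scoop_lip")[:2]:
        q=np.array(r["position"])*[640,400];print(round(r["conf"],2),q.round(),at_z(c,q,9).round(1))
to([426.6,-403.8,190],down(84))
E
```

```text
[ 0.24240839  0.10913125 -1.17867723] [579.38709277 108.47780324 201.42421347] [-0.0206, 0.2063, 1.5688, 0.0016, 1.3683, 0.087] [-0.0011957485692700909, 0.7442152411864796, 0.6679387938399629, -0.00011249322016290528]
0.89 [314.  33.] [592.3 255.3   9. ]
0.44 [347. 365.] [ 591.7 -130.     9. ]
trans [-0.5275, -0.0973, 0.0105] ang [-0.0023, -0.002, -0.0008] dist 0.536
```

View pics/w9.png

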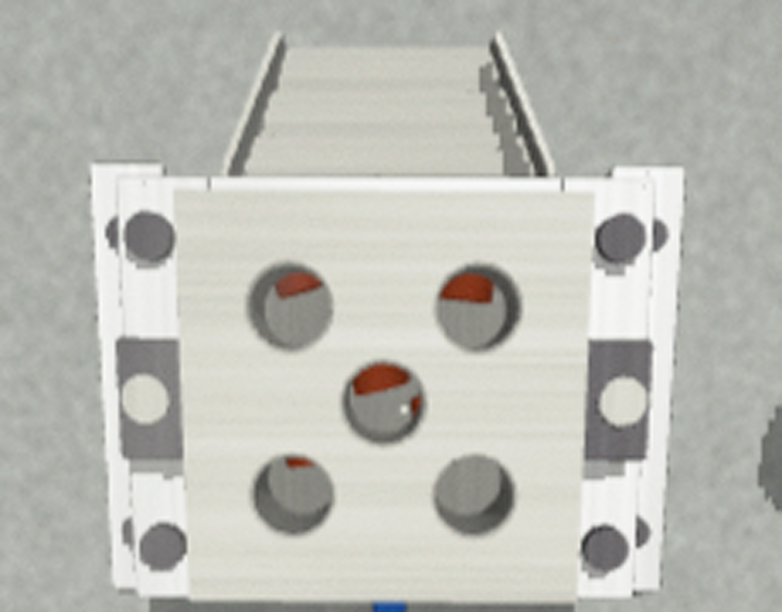

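All five bores are clear, with the red pellets lying in the pan below. Taking the rod back to its rest.

{"name": "carry_out", "arguments": {
  "angular": [
    [0, 0, 0],
    [0, 0, 0],
    [0, 0, 0],
    [0, 0, 0],
    [0, 0, 0],
    [0, 0, 0],
    [0, 0, 0],
    [0, 0, 0],
    [0, 0, 0],
    [0, 0, 0],
    [0, 0, 0],
    [0, 0, 0]
  ],
  "translation": [
    [-0.04, -0.007, 0],
    [-0.09, -0.017, 0],
    [-0.15, -0.028, 0],
    [-0.21, -0.039, 0],
    [-0.27, -0.05, 0],
    [-0.33, -0.061, 0],
    [-0.39, -0.072, 0],
    [-0.45, -0.083, 0.005],
    [-0.5, -0.092, 0.01],
    [-0.527, -0.097, 0.01],
    [-0.527, -0.097, 0.01],
    [-0.527, -0.097, 0.01]
  ],
  "grip": [0, 0, 0, 0, 0, 0, 0, 0, 0, 0, 0, 0]
}}

```text
t: 27.85
tcp_pos: [428.4, -402.4, 191.2]
orientation: [-0.001, 0.743, 0.67, 0.001]
contact_force: [0.4, 0.4, -0.9]
grip_width: 0.254
gripper_force: 55.0
```

```bash
python3 - <<'E'
from h import *
s=sense();print(s['tcp_pos'],s['orientation'])
to([426.4,-404.1,160],down(84))
E
```

```text
[ 428.42287476 -402.3644029   191.17402848] [-1.09998221e-03  7.42775213e-01  6.69539781e-01  5.05615071e-04]
trans [-0.002, -0.0018, 0.0312] ang [-0.001, -0.0022, 0.0011] dist 0.031
```

{"name": "carry_out", "arguments": {
  "angular": [
    [0, 0, 0],
    [0, -0.002, 0],
    [0, -0.002, 0],
    [0, -0.002, 0],
    [0, -0.002, 0]
  ],
  "translation": [
    [-0.002, -0.002, 0.015],
    [-0.002, -0.002, 0.031],
    [-0.002, -0.002, 0.031],
    [-0.002, -0.002, 0.031],
    [-0.002, -0.002, 0.031]
  ],
  "grip": [0, 0, 0, 0, 0]
}}

```text
t: 28.48
tcp_pos: [425.7, -406.1, 161.0]
orientation: [0.001, 0.743, 0.669, -0.001]
contact_force: [-0.8, 0.1, -1.2]
grip_width: 0.254
gripper_force: 55.0
```

```bash
python3 - <<'E'
from h import *
for i in range(3):
    capture("top");s=sense();print(s['tcp_pos'],s['orientation'])
to([426.4,-404.1,82],down(84))
E
```

```text
[ 425.65468425 -406.06239183  161.02586021] [ 5.62413972e-04  7.43252290e-01  6.69010553e-01 -7.72818469e-04]
[ 425.60065709 -406.046406    160.95716765] [ 5.02816997e-04  7.43259960e-01  6.69002080e-01 -7.72584606e-04]
[ 425.55318325 -405.97165983  160.85443512] [ 3.80802776e-04  7.43253778e-01  6.69009046e-01 -7.57305033e-04]
trans [0.0021, 0.0007, 0.0789] ang [-0.0004, 0.0016, -0.0003] dist 0.079
```

{"name": "carry_out", "arguments": {
  "angular": [
    [0, 0, 0],
    [0, 0, 0],
    [0, 0, 0],
    [0, 0, 0],
    [0, 0, 0],
    [0, 0, 0],
    [0, 0, 0],
    [0, 0, 0]
  ],
  "translation": [
    [0.002, 0.0007, 0],
    [0.002, 0.0007, 0.008],
    [0.002, 0.0007, 0.018],
    [0.002, 0.0007, 0.03],
    [0.002, 0.0007, 0.042],
    [0.002, 0.0007, 0.054],
    [0.002, 0.0007, 0.066],
    [0.002, 0.0007, 0.072]
  ],
  "grip": [0, 0, 0, 0, 0, 0, 0, 0]
}}

```text
t: 29.62
tcp_pos: [425.9, -403.4, 87.2]
orientation: [-0.001, 0.743, 0.669, -0.001]
contact_force: [-0.1, -0.3, -1.4]
grip_width: 0.249
gripper_force: 55.0
```

```bash
python3 - <<'E'
from h import *
s=sense();print(s['tcp_pos'],s['contact_force'],s['moment'])
E
```

```text
[ 425.92320146 -403.44515781   87.22563872] [-0.05886462 -0.28676599 -1.44840395] [-0.07592557  0.09811003 -0.02819174]
```

{"name": "carry_out", "arguments": {
  "angular": [
    [0, 0, 0],
    [0, 0, 0],
    [0, 0, 0],
    [0, 0, 0]
  ],
  "translation": [
    [0, 0, 0.003],
    [0, 0, 0.006],
    [0, 0, 0.0075],
    [0, 0, 0.0075]
  ],
  "grip": [0, 0, 0, 0]
}}

```text
t: 30.12
tcp_pos: [426.3, -404.0, 81.1]
orientation: [0.0, 0.743, 0.669, -0.001]
contact_force: [-0.3, -0.1, -0.3]
grip_width: 0.251
gripper_force: 55.0
```

```bash
python3 - <<'E'
from h import *
s=sense();print(s['tcp_pos'],s['contact_force'],s['moment'])
E
```

```text
[ 426.30933314 -404.00487556   81.07478592] [-0.25814814 -0.12043343 -0.3428186 ] [-0.12906102  0.07040047  0.0080908 ]
```

{"name": "carry_out", "arguments": {
  "angular": [
    [0, 0, 0],
    [0, 0, 0],
    [0, 0, 0],
    [0, 0, 0],
    [0, 0, 0],
    [0, 0, 0]
  ],
  "translation": [
    [0, 0, 0.0015],
    [0, 0, 0.0015],
    [0, 0, 0.0015],
    [0, 0, 0.0015],
    [0, 0, 0.0015],
    [0, 0, 0.0015]
  ],
  "grip": [0, 0, 0, 0.06, 0.06, 0.06]
}}

```text
t: 30.88
tcp_pos: [426.2, -403.8, 79.2]
orientation: [-0.0, 0.743, 0.669, -0.001]
contact_force: [0.1, -0.1, -0.1]
grip_width: 0.557
gripper_force: 0.0
```

{"name": "carry_out", "arguments": {
  "angular": [
    [0, 0, 0],
    [0, 0, 0],
    [0, 0, 0],
    [0, 0, 0],
    [0, 0, 0],
    [0, 0, 0]
  ],
  "translation": [
    [0, 0, -0.03],
    [0, 0, -0.08],
    [0, 0, -0.13],
    [0, 0, -0.15],
    [0, 0, -0.15],
    [0, 0, -0.15]
  ],
  "grip": [0.06, 0.06, 0.06, 0.06, 0.06, 0.06]
}}

```text
t: 31.62
tcp_pos: [425.9, -403.1, 227.6]
orientation: [-0.001, 0.743, 0.669, -0.001]
contact_force: [-0.3, -0.2, -0.8]
grip_width: 0.655
gripper_force: 0.0
```

```bash
python3 - <<'E'
from h import *
s=sense();print(s['tcp_pos'],s['joint_positions'].round(4).tolist(),s['orientation'].tolist())
c=capture("wrist");save(c,"w10.png")
for m in masks_of("wrist","rod")[:1]: print(m["conf"],(np.array(m["extent"])*[640,400,640,400]).round())
print([proj(c,[426.4+a,-404+b,122]).round(1) for a,b in((12,0),(-12,0),(0,12),(0,-12))])
b=capture("top");a=capture("scene")
for n,cc in(("top",b),("scene",a)):
  for l,z in(("scoop_grip",24),("scoop_lip",9)):
    for r in spot_point(n,l)[:2]:
        q=np.array(r["position"])*[640,400];print(n,l,round(r["conf"],2),q.round(),at_z(cc,q,z).round(1))
E
```

```text
[ 425.89219764 -403.05952001  227.60383307] [-0.963, 0.1812, 1.5454, -0.0014, 1.4175, -0.8577] [-0.001338506433478016, 0.7432503824817456, 0.6690117954179472, -0.0005430772701519992]
0.75 [305. 177.  25.  36.]
[array([332.2, 199.1]), array([303.8, 202. ]), array([316.5, 186.6]), array([319.4, 214.2])]
top scoop_grip 0.66 [276. 192.] [563.4  54.2  24. ]
top scoop_grip 0.58 [336. 184.] [ 586.6 -134.7   24. ]
top scoop_lip 0.59 [213. 183.] [595.5 256.4   9. ]
scene scoop_grip 0.57 [347. 185.] [575.2  60.7  24. ]
```

The rod is seated: its top is where it was. Before fetching the loaded scoop I'll rehearse the pouring pose empty-handed, to learn whether the arm reaches it.

```bash
cat >> h.py <<'E'
F=np.array([418,383.]); DZ=6.5-9
def pour(psi,th,lz,back=25):
    a,t=np.radians(psi),np.radians(th);hd=np.array([np.cos(a),np.sin(a),0]);k=np.array([0,0,1])
    X=hd*np.cos(t)-k*np.sin(t);Z=hd*np.sin(t)+k*np.cos(t)
    L=np.array([*F,lz])-back*hd
    return L-195*X+DZ*Z, R.from_matrix(np.array([X,-np.cross(Z,X),-Z]).T)
E
python3 - <<'E'
from h import *
for th in(0,57):
    p,Rt=pour(45,th,260 if th==0 else 200);print(p.round(1),Rt.as_matrix().round(2).tolist());to(p,Rt)
to(pour(45,0,260)[0]+[0,0,60],down(45))
E
```

```text
[262.4 227.4 257.5] [[0.71, 0.71, 0.0], [0.71, -0.71, 0.0], [0.0, 0.0, -1.0]]
trans [0.6104, -0.2291, -0.0285] ang [-0.0013, 0.001, 0.6804] dist 0.653
[323.7 288.7 362.2] [[0.39, 0.71, -0.59], [0.39, -0.71, -0.59], [-0.84, 0.0, -0.54]]
trans [0.6777, -0.1747, -0.1333] ang [0.3368, -0.9539, 0.6231] dist 0.712
trans [0.6103, -0.2292, -0.0885] ang [-0.0013, 0.001, 0.6804] dist 0.658
```

```bash
python3 -c "
from h import *
to([440,0,330],down(60))"
```

```text
trans [0.4028, -0.0288, -0.1012] ang [-0.0014, 0.0008, 0.4186] dist 0.416
```

{"name": "carry_out", "arguments": {
  "angular": [
    [0, 0, 0.42],
    [0, 0, 0.42],
    [0, 0, 0.42],
    [0, 0, 0.42],
    [0, 0, 0.42],
    [0, 0, 0.42],
    [0, 0, 0.42],
    [0, 0, 0.42],
    [0, 0, 0.42]
  ],
  "translation": [
    [0.403, -0.029, -0.101],
    [0.403, -0.029, -0.101],
    [0.403, -0.029, -0.101],
    [0.403, -0.029, -0.101],
    [0.403, -0.029, -0.101],
    [0.403, -0.029, -0.101],
    [0.403, -0.029, -0.101],
    [0.403, -0.029, -0.101],
    [0.403, -0.029, -0.101]
  ],
  "grip": [0.05, 0.05, 0.05, 0.05, 0.05, 0.05, 0.05, 0.05, 0.05]
}}

```text
t: 33.15
tcp_pos: [439.8, -0.3, 329.7]
orientation: [0.0, 0.866, 0.499, -0.001]
contact_force: [-0.6, -0.6, -0.2]
grip_width: 0.548
gripper_force: 0.0
```

```bash
python3 -c "
from h import *
to(*pour(45,57,200))"
```

```text
trans [0.1919, -0.2453, -0.0327] ang [0.1291, -0.987, 0.2387] dist 0.313
```

{"name": "carry_out", "arguments": {
  "angular": [
    [0.13, -0.987, 0.239],
    [0.13, -0.987, 0.239],
    [0.13, -0.987, 0.239],
    [0.13, -0.987, 0.239],
    [0.13, -0.987, 0.239],
    [0.13, -0.987, 0.239],
    [0.13, -0.987, 0.239],
    [0.13, -0.987, 0.239],
    [0.13, -0.987, 0.239],
    [0.13, -0.987, 0.239],
    [0.13, -0.987, 0.239]
  ],
  "translation": [
    [0.192, -0.245, -0.033],
    [0.192, -0.245, -0.033],
    [0.192, -0.245, -0.033],
    [0.192, -0.245, -0.033],
    [0.192, -0.245, -0.033],
    [0.192, -0.245, -0.033],
    [0.192, -0.245, -0.033],
    [0.192, -0.245, -0.033],
    [0.192, -0.245, -0.033],
    [0.192, -0.245, -0.033],
    [0.192, -0.245, -0.033]
  ],
  "grip": [0.05, 0.05, 0.05, 0.05, 0.05, 0.05, 0.05, 0.05, 0.05, 0.05, 0.05]
}}

```text
t: 34.52
tcp_pos: [324.2, 288.9, 363.4]
orientation: [0.182, 0.812, 0.336, -0.44]
contact_force: [-0.8, -0.9, 0.4]
grip_width: 0.541
gripper_force: 0.0
```

```bash
python3 - <<'E'
from h import *
s=sense();print(s['tcp_pos'],s['joint_positions'].round(3).tolist(),s['contact_force'])
to(*pour(45,57,200))
b=capture("top");a=capture("scene");save(a,"s11.png")
for n,cc in(("top",b),("scene",a)):
  for l,z in(("funnel_rim",180),("funnel_rack",0)):
    for r in spot_point(n,l)[:1]:
        q=np.array(r["position"])*[640,400];print(n,l,round(r["conf"],2),q.round(),at_z(cc,q,z).round(1))
E
```

```text
[324.15934938 288.90829779 363.39585493] [0.578, 0.49, 1.18, -0.267, 2.437, 1.251] [-0.7881063  -0.93043716  0.43101452]
trans [0.0008, -0.0002, 0.001] ang [-0.0011, -0.0019, -0.0002] dist 0.001
top funnel_rim 0.87 [149. 241.] [413.4 388.7 180. ]
top funnel_rack 0.89 [169. 241.] [411.8 393.    0. ]
scene funnel_rim 0.83 [354.  61.] [412.5 380.4 180. ]
scene funnel_rack 0.89 [350.  99.] [409.9 386.9   0. ]
```

The pouring pose is reachable (joint 5 at 2.44 of 2.64). Now to the scoop.

```bash
sed -i 's/F=np.array(\[418,383.\])/F=np.array([415,384.])/' h.py; python3 -c "
from h import *
to([570,20,200],down(84))"
```

```text
trans [0.1274, 0.3643, 0.1023] ang [-0.3388, 0.9541, -0.623] dist 0.399
```

{"name": "carry_out", "arguments": {
  "angular": [
    [-0.339, 0.954, -0.623],
    [-0.339, 0.954, -0.623],
    [-0.339, 0.954, -0.623],
    [-0.339, 0.954, -0.623],
    [-0.339, 0.954, -0.623],
    [-0.339, 0.954, -0.623],
    [-0.339, 0.954, -0.623],
    [-0.339, 0.954, -0.623],
    [-0.339, 0.954, -0.623],
    [-0.339, 0.954, -0.623],
    [-0.339, 0.954, -0.623]
  ],
  "translation": [
    [0.127, 0.364, 0.102],
    [0.127, 0.364, 0.102],
    [0.127, 0.364, 0.102],
    [0.127, 0.364, 0.102],
    [0.127, 0.364, 0.102],
    [0.127, 0.364, 0.102],
    [0.127, 0.364, 0.102],
    [0.127, 0.364, 0.102],
    [0.127, 0.364, 0.102],
    [0.127, 0.364, 0.102],
    [0.127, 0.364, 0.102]
  ],
  "grip": [0.06, 0.06, 0.06, 0.06, 0.06, 0.06, 0.06, 0.06, 0.06, 0.06, 0.06]
}}

```text
t: 36.2
tcp_pos: [569.8, 21.4, 201.0]
orientation: [0.0, 0.743, 0.67, 0.0]
contact_force: [-1.0, 0.7, 0.1]
grip_width: 0.653
gripper_force: 0.0
```

```bash
cat > handle.py <<'E'
from h import *
c=capture("wrist");save(c,"h_%d.png"%(1000*sense()["t"]))
h=cv2.cvtColor(c["frame"],cv2.COLOR_RGB2HSV);print(tool()[0])
m=((h[...,0]>104)&(h[...,0]<120)&(h[...,1]>185)&(h[...,2]>110)).astype(np.uint8);m[:,:200]=0;m[:,450:]=0;m[235:]=0
N,l,st,ce=cv2.connectedComponentsWithStats(m)
for i in range(1,N):
    if st[i,4]<100: continue
    ys,xs=np.where(l==i);rows=range(ys.min()+4,ys.max()-3)
    pts=np.array([at_z(c,(xs[ys==r].mean(),r),32)[:2] for r in rows]);v=np.linalg.svd(pts-pts.mean(0))[2][0];v*=np.sign(v[1])
    e=[at_z(c,(xs[ys==r].mean(),r),32)[:2].round(1) for r in(ys.min(),ys.max())]
    print(st[i],"far",e[0],"near",e[1],"yaw",np.degrees(np.arctan2(v[1],v[0])).round(1))
E
python3 handle.py
```

```text
[569.79334162  21.15659206 200.91875562]
[310 102   9  90 761] far [575.2 102.2] near [565.   15.1] yaw 83.7
```

```bash
python3 -c "
from h import *
to([571,60.3,7],down(84))"
```

```text
trans [0.0391, -0.003, 0.1939] ang [0.0007, 0.0003, 0.0015] dist 0.198
```

{"name": "carry_out", "arguments": {
  "angular": [
    [0, 0, 0],
    [0, 0, 0],
    [0, 0, 0],
    [0, 0, 0],
    [0, 0, 0],
    [0, 0, 0],
    [0, 0, 0],
    [0, 0, 0],
    [0, 0, 0],
    [0, 0, 0],
    [0, 0, 0]
  ],
  "translation": [
    [0.039, -0.003, 0.03],
    [0.039, -0.003, 0.08],
    [0.039, -0.003, 0.13],
    [0.039, -0.003, 0.17],
    [0.039, -0.003, 0.19],
    [0.039, -0.003, 0.194],
    [0.039, -0.003, 0.194],
    [0.039, -0.003, 0.194],
    [0.039, -0.003, 0.194],
    [0.039, -0.003, 0.194],
    [0.039, -0.003, 0.194]
  ],
  "grip": [0.05, 0.05, 0.05, 0.05, 0.05, 0.05, 0, 0, 0, 0, 0],
  "grip_force": 58
}}

```text
t: 37.62
tcp_pos: [571.5, 59.2, 7.1]
orientation: [0.001, 0.743, 0.669, 0.0]
contact_force: [0.6, -0.4, 2.4]
grip_width: 0.104
gripper_force: 58.0
```

```bash
python3 - <<'E'
from h import *
s=sense();print(s['tcp_pos'],s['contact_force'],s['grip_width']*92,s['gripper_force'],s['orientation'])
E
```

```text
[571.45937228  59.15157299   7.08658628] [ 0.59594778 -0.39782171  2.42490037] 9.557950195942821 57.99445688724518 [5.73696327e-04 7.43192834e-01 6.69076883e-01 4.55554732e-04]
```

{"name": "carry_out", "arguments": {
  "angular": [
    [0, 0, 0],
    [0, 0, 0],
    [0, 0, 0],
    [0, 0, 0],
    [0, 0, 0],
    [0, 0, 0],
    [0, 0, 0],
    [0, 0, 0],
    [0, 0, 0],
    [0, 0, 0],
    [0, 0, 0],
    [0, 0, 0]
  ],
  "translation": [
    [0, 0, -0.004],
    [0, 0, -0.008],
    [-0.003, 0, -0.008],
    [-0.01, 0, -0.008],
    [-0.02, 0, -0.008],
    [-0.033, 0, -0.008],
    [-0.048, 0, -0.008],
    [-0.064, 0, -0.008],
    [-0.08, 0, -0.008],
    [-0.096, 0, -0.008],
    [-0.112, 0, -0.008],
    [-0.128, 0, -0.008]
  ],
  "grip": [0, 0, 0, 0, 0, 0, 0, 0, 0, 0, 0, 0]
}}

```text
t: 39.12
tcp_pos: [557.4, -69.2, 14.6]
orientation: [0.0, 0.743, 0.669, 0.0]
contact_force: [0.8, 0.7, -2.2]
grip_width: 0.108
gripper_force: 58.0
```

{"name": "carry_out", "arguments": {
  "angular": [
    [0, 0, 0],
    [0, 0, 0],
    [0, 0, 0],
    [0, 0, 0],
    [0, 0, 0],
    [0, 0, 0],
    [0, 0, 0],
    [0, 0, 0]
  ],
  "translation": [
    [-0.015, 0, 0],
    [-0.03, 0, 0],
    [-0.045, 0, 0],
    [-0.059, 0, 0],
    [-0.07, 0, 0],
    [-0.077, 0, 0],
    [-0.08, 0, 0],
    [-0.08, 0, 0]
  ],
  "grip": [0, 0, 0, 0, 0, 0, 0, 0]
}}

```text
t: 40.12
tcp_pos: [549.1, -147.5, 14.6]
orientation: [0.0, 0.743, 0.669, 0.0]
contact_force: [-0.3, -0.0, -1.9]
grip_width: 0.098
gripper_force: 58.0
```

```bash
python3 - <<'E'
from h import *
s=sense();print(s['tcp_pos'],s['contact_force'],s['moment'],s['grip_width']*92,s['orientation'])
a=capture("scene")
h=cv2.cvtColor(a["frame"],cv2.COLOR_RGB2HSV)
red=(((h[...,0]<14)|(h[...,0]>170))&(h[...,1]>110)&(h[...,2]>60)).astype(np.uint8)
N,_,st,ce=cv2.connectedComponentsWithStats(red)
for i in range(1,N):
    if st[i,4]>5: print("red",st[i],at_z(a,ce[i],20).round(0))
save(a,"s12.png",(270,110,430,230),4.8)
to([549,-139,270],down(84))
E
```

```text
[ 549.12077628 -147.54882012   14.55638978] [-0.28032811 -0.01025588 -1.94633275] [-0.25725446  0.04748364 -0.01392736] 9.042783681589913 [5.01868958e-05 7.43134506e-01 6.69142064e-01 3.31866969e-05]
red [440   0   7   4  10] [ 489. 1017.   20.]
red [322 195   6   6  27] [537. -10.  20.]
red [335 205   6   6  25] [586. -18.  20.]
red [322 206   9  13  53] [566. -49.  20.]
red [251 322  13  13 132] [ 584. -428.   20.]
trans [0.0083, -0.001, -0.2554] ang [0.0001, -0.0, 0.0002] dist 0.256
```

View pics/s12.png

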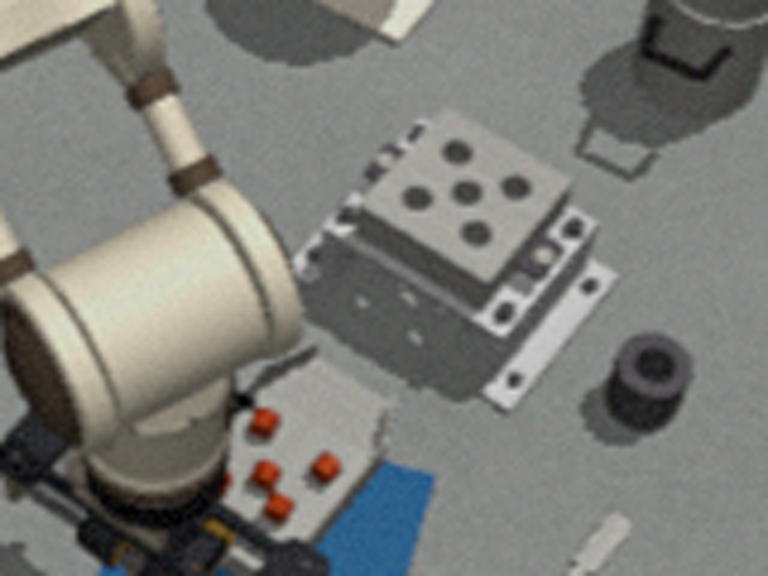

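All five pellets are in the scoop: four orange discs around (265–325, 420–505), the fifth just at (225,480) beside the gripper. All bores are empty. Lifting with the lip raised slightly.

{"name": "carry_out", "arguments": {
  "angular": [
    [0, 0.02, 0],
    [0, 0.05, 0],
    [0, 0.08, 0],
    [0, 0.08, 0],
    [0, 0.08, 0],
    [0, 0.08, 0],
    [0, 0.08, 0],
    [0, 0.08, 0],
    [0, 0.08, 0],
    [0, 0.08, 0],
    [0, 0.08, 0],
    [0, 0.08, 0]
  ],
  "translation": [
    [0, 0, -0.008],
    [0, 0, -0.02],
    [0, 0, -0.04],
    [0, 0, -0.065],
    [0, 0, -0.095],
    [0, 0, -0.125],
    [0, 0, -0.155],
    [0, 0, -0.185],
    [0, 0, -0.215],
    [0, 0, -0.24],
    [0, 0, -0.26],
    [0, 0, -0.27]
  ],
  "grip": [0, 0, 0, 0, 0, 0, 0, 0, 0, 0, 0, 0]
}}

```text
t: 41.68
tcp_pos: [549.5, -148.0, 286.9]
orientation: [-0.025, 0.742, 0.669, 0.031]
contact_force: [0.4, -0.1, -1.3]
grip_width: 0.104
gripper_force: 58.0
```

```bash
cat >> h.py <<'E'
def lip_up(yaw,deg=4.6): # tool down with lip raised
    return pour(yaw,-deg,200)[1]
E
python3 - <<'E'
from h import *
s=sense();print(s['tcp_pos'],s['contact_force'],s['moment'],s['orientation'])
to([430,60,290],lip_up(65))
E
```

```text
[ 549.50833931 -147.99814369  286.89775663] [ 0.39596198 -0.07377595 -1.34611945] [-0.40840143  0.12970147  0.03292026] [-0.0253818   0.74247734  0.66869363  0.03052868]
trans [0.1941, -0.1406, 0.0119] ang [-0.0234, 0.0004, 0.3309] dist 0.24
```

{"name": "carry_out", "arguments": {
  "angular": [
    [0, 0, 0.01],
    [0, 0, 0.03],
    [0, 0, 0.06],
    [-0.01, 0, 0.1],
    [-0.01, 0, 0.14],
    [-0.01, 0, 0.18],
    [-0.01, 0, 0.22],
    [-0.02, 0, 0.26],
    [-0.02, 0, 0.29],
    [-0.023, 0, 0.315],
    [-0.023, 0, 0.331],
    [-0.023, 0, 0.331]
  ],
  "translation": [
    [0.006, -0.004, 0],
    [0.018, -0.013, 0.001],
    [0.037, -0.027, 0.002],
    [0.058, -0.042, 0.003],
    [0.082, -0.059, 0.005],
    [0.106, -0.077, 0.006],
    [0.13, -0.094, 0.008],
    [0.152, -0.11, 0.009],
    [0.171, -0.124, 0.01],
    [0.185, -0.134, 0.011],
    [0.194, -0.141, 0.012],
    [0.194, -0.141, 0.012]
  ],
  "grip": [0, 0, 0, 0, 0, 0, 0, 0, 0, 0, 0, 0]
}}

```text
t: 43.18
tcp_pos: [428.4, 61.1, 287.5]
orientation: [-0.023, 0.843, 0.537, 0.032]
contact_force: [-0.3, -0.2, -1.9]
grip_width: 0.103
gripper_force: 58.0
```

```bash
python3 - <<'E'
from h import *
s=sense();print(s['tcp_pos'],s['contact_force'],s['moment'])
to(pour(45,0,290,30)[0],lip_up(45))
E
```

```text
[428.41663695  61.08868883 287.5400593 ] [-0.32299004 -0.24563764 -1.89862402] [-0.37340729  0.20168823  0.01256747]
trans [0.0755, -0.2255, 0.0069] ang [-0.0319, 0.0019, 0.3486] dist 0.238
```

{"name": "carry_out", "arguments": {
  "angular": [
    [0, 0, 0.01],
    [0, 0, 0.03],
    [0, 0, 0.065],
    [-0.01, 0, 0.105],
    [-0.01, 0, 0.15],
    [-0.01, 0, 0.19],
    [-0.02, 0, 0.235],
    [-0.02, 0, 0.275],
    [-0.03, 0, 0.31],
    [-0.03, 0, 0.335],
    [-0.032, 0, 0.349],
    [-0.032, 0, 0.349]
  ],
  "translation": [
    [0.002, -0.007, 0],
    [0.007, -0.021, 0.001],
    [0.014, -0.043, 0.001],
    [0.023, -0.067, 0.002],
    [0.032, -0.095, 0.003],
    [0.041, -0.123, 0.004],
    [0.05, -0.15, 0.004],
    [0.059, -0.176, 0.005],
    [0.066, -0.197, 0.006],
    [0.072, -0.214, 0.006],
    [0.0755, -0.2255, 0.007],
    [0.0755, -0.2255, 0.007]
  ],
  "grip": [0, 0, 0, 0, 0, 0, 0, 0, 0, 0, 0, 0]
}}

```text
t: 44.68
tcp_pos: [256.4, 224.7, 287.7]
orientation: [-0.015, 0.923, 0.382, 0.037]
contact_force: [-0.3, 0.2, -2.2]
grip_width: 0.103
gripper_force: 58.0
```

```bash
python3 - <<'E'
from h import *
s=sense();print(s['tcp_pos'],s['contact_force'],s['moment'],s['joint_positions'].round(3))
for th,lz in((10,260),(20,235),(30,215),(40,205),(57,200)):
    print(th);to(*pour(45,th,lz,30))
a=capture("scene");b=capture("top")
for n,cc in(("top",b),("scene",a)):
  for l in("scoop_lip","funnel_rim"):
    for r in spot_point(n,l)[:1]:
        q=np.array(r["position"])*[640,400];print(n,l,round(r["conf"],2),q.round(),at_z(cc,q,305 if "lip" in l else 180).round(1))
p,Rt=tool();print("lip",(p+Rt.apply([195,0,DZ])).round(1))
E
```

```text
[256.43594719 224.66453049 287.7276373 ] [-0.30387499  0.16476907 -2.2493698 ] [-0.2842493   0.28166714 -0.01988126] [ 0.325 -0.637  2.115  0.034  1.593  1.113]
10
trans [0.0026, -0.0005, -0.0035] ang [0.0008, -0.2532, -0.0004] dist 0.004
20
trans [0.0116, -0.0005, -0.0107] ang [0.0007, -0.4278, -0.0005] dist 0.016
30
trans [0.0264, -0.0005, -0.0206] ang [0.0007, -0.6023, -0.0006] dist 0.033
40
trans [0.0469, -0.0005, -0.0371] ang [0.0006, -0.7768, -0.0006] dist 0.06
57
trans [0.0921, -0.0005, -0.0674] ang [0.0005, -1.0735, -0.0007] dist 0.114
top scoop_lip 0.84 [142. 248.] [395.7 358.9 305. ]
top funnel_rim 0.9 [152. 242.] [408.6 380.4 180. ]
scene scoop_lip 0.87 [349.  25.] [385.5 376.5 305. ]
scene funnel_rim 0.93 [354.  61.] [412.9 378.  180. ]
lip [394.9 361.1 305.6]
```

{"name": "carry_out", "arguments": {
  "angular": [
    [0, -0.08, 0],
    [0, -0.166, 0],
    [0, -0.253, 0],
    [0, -0.34, 0],
    [0, -0.428, 0],
    [0, -0.48, 0],
    [0, -0.515, 0],
    [0, -0.55, 0],
    [0, -0.585, 0],
    [0, -0.62, 0],
    [0, -0.655, 0],
    [0, -0.69, 0]
  ],
  "translation": [
    [0.0005, 0, -0.001],
    [0.001, 0, -0.002],
    [0.0026, 0, -0.0035],
    [0.007, 0, -0.007],
    [0.0116, 0, -0.0107],
    [0.016, 0, -0.0135],
    [0.019, 0, -0.0155],
    [0.022, 0, -0.0175],
    [0.025, 0, -0.0195],
    [0.0285, 0, -0.0222],
    [0.0325, 0, -0.0255],
    [0.0366, 0, -0.0288]
  ],
  "grip": [0, 0, 0, 0, 0, 0, 0, 0, 0, 0, 0, 0]
}}

```text
t: 46.48
tcp_pos: [281.4, 248.9, 319.7]
orientation: [0.116, 0.881, 0.364, -0.279]
contact_force: [-0.1, -0.1, -0.9]
grip_width: 0.103
gripper_force: 58.0
```

```bash
cat > red.py <<'E'
from h import *
for n in("scene","top"):
    a=capture(n);save(a,"%s_%d.png"%(n,1000*sense()["t"]))
    h=cv2.cvtColor(a["frame"],cv2.COLOR_RGB2HSV)
    red=(((h[...,0]<14)|(h[...,0]>170))&(h[...,1]>110)&(h[...,2]>60)).astype(np.uint8)
    N,_,st,ce=cv2.connectedComponentsWithStats(red)
    print(n,[(ce[i].round(0).tolist(),int(st[i,4])) for i in range(1,N) if st[i,4]>3])
E
python3 - <<'E'
import red
from h import *
p,Rt=tool();s=sense();print(p,s['contact_force'],"lip",(p+Rt.apply([195,0,DZ])).round(1))
for th,lz in((45,203),(57,200),(60,200)):
    print(th);to(*pour(45,th,lz,30))
E
```

```text
scene [([440.0, 1.0], 4), ([444.0, 2.0], 4), ([354.0, 69.0], 44), ([257.0, 328.0], 133)]
top [([445.0, 169.0], 80), ([157.0, 238.0], 25)]
[281.55925162 249.04531071 319.19440999] [-0.7071451  -0.43085856 -1.77899249] lip [395.6 362.7 209.1]
45
trans [0.005, -0.0011, -0.0279] ang [-0.0001, -0.1729, -0.0016] dist 0.028
57
trans [0.0174, -0.0011, -0.0648] ang [-0.0003, -0.3823, -0.0016] dist 0.067
60
trans [0.0213, -0.0011, -0.0742] ang [-0.0004, -0.4347, -0.0016] dist 0.077
```

{"name": "carry_out", "arguments": {
  "angular": [
    [0, -0.04, 0],
    [0, -0.08, 0],
    [0, -0.125, 0],
    [0, -0.173, 0],
    [0, -0.24, 0],
    [0, -0.31, 0],
    [0, -0.38, 0],
    [0, -0.4, 0],
    [0, -0.4, 0],
    [0, -0.4, 0],
    [0, -0.4, 0],
    [0, -0.4, 0]
  ],
  "translation": [
    [0.001, 0, -0.006],
    [0.002, 0, -0.013],
    [0.003, 0, -0.02],
    [0.005, 0, -0.028],
    [0.009, 0, -0.04],
    [0.013, 0, -0.052],
    [0.0175, 0, -0.065],
    [0.0185, 0, -0.068],
    [0.0185, 0, -0.068],
    [0.0185, 0, -0.068],
    [0.0185, 0, -0.068],
    [0.0185, 0, -0.068]
  ],
  "grip": [0, 0, 0, 0, 0, 0, 0, 0, 0, 0, 0, 0]
}}

```text
t: 48.08
tcp_pos: [319.3, 286.8, 364.8]
orientation: [0.185, 0.809, 0.334, -0.447]
contact_force: [0.3, -0.1, -1.6]
grip_width: 0.108
gripper_force: 58.0
```

```bash
python3 - <<'E'
import red
from h import *
p,Rt=tool();s=sense();print(p,s['contact_force'],"lip",(p+Rt.apply([195,0,DZ])).round(1),s['joint_positions'].round(3))
c=capture("wrist");h=cv2.cvtColor(c["frame"],cv2.COLOR_RGB2HSV)
r=(((h[...,0]<14)|(h[...,0]>170))&(h[...,1]>110)&(h[...,2]>60)).astype(np.uint8)
N,_,st,ce=cv2.connectedComponentsWithStats(r);print([(ce[i].round(0).tolist(),int(st[i,4])) for i in range(1,N) if st[i,4]>5]);save(c,"wp.png")
for m in masks_of("wrist","pellet1"): print("pellet",m["conf"],(np.array(m["extent"])*[640,400,640,400]).round())
f=cv2.imread("pics/scene_%d.png"%0) if 0 else None
a=capture("scene")["frame"][:,:,::-1];b=capture("top")["frame"][:,:,::-1]
z=lambda im,x0,y0,x1,y1,w,hh:cv2.resize(im[y0:y1,x0:x1],(w,hh),interpolation=cv2.INTER_CUBIC)
cv2.imwrite("pics/last.png",np.vstack([np.hstack([z(a,310,20,400,120,400,300),z(b,100,200,200,280,400,300)]),np.hstack([c["frame"][:300,120:520,::-1],np.zeros((300,400,3),np.uint8)])]))
E
```

```text
scene [([442.0, 1.0], 4), ([447.0, 2.0], 8), ([257.0, 328.0], 133)]
top [([446.0, 169.0], 80), ([161.0, 241.0], 9)]
[319.3427512  286.86302924 364.63864945] [-0.43461938 -0.24828652 -2.554193  ] lip [394.4 361.4 200.8] [ 0.581  0.487  1.191 -0.271  2.446  1.252]
[]
```

```bash
python3 - <<'E'
from h import *
to(*pour(45,0,290,30)); to(pour(45,30,240,30)[0],pour(45,30,240,30)[1])
E
```

```text
trans [0.0181, -0.001, 0.1161] ang [0.0002, 1.011, -0.002] dist 0.117
trans [-0.0092, -0.001, 0.0696] ang [-0.0003, 0.4875, -0.0019] dist 0.07
```

{"name": "carry_out", "arguments": {
  "angular": [
    [0, 0.12, 0],
    [0, 0.24, 0],
    [0, 0.36, 0],
    [0, 0.487, 0],
    [0, 0.61, 0],
    [0, 0.75, 0],
    [0, 0.88, 0],
    [0, 1.011, 0],
    [0, 1.011, 0],
    [0, 1.011, 0]
  ],
  "translation": [
    [-0.004, -0.001, 0.014],
    [-0.007, -0.001, 0.032],
    [-0.0085, -0.001, 0.05],
    [-0.009, -0.001, 0.07],
    [-0.005, -0.001, 0.083],
    [0.002, -0.001, 0.096],
    [0.01, -0.001, 0.107],
    [0.018, -0.001, 0.116],
    [0.018, -0.001, 0.116],
    [0.018, -0.001, 0.116]
  ],
  "grip": [0, 0, 0, 0, 0, 0, 0, 0, 0, 0]
}}

```text
t: 49.62
tcp_pos: [256.2, 225.0, 288.3]
orientation: [0.001, 0.924, 0.382, -0.0]
contact_force: [0.7, -0.4, -1.8]
grip_width: 0.1
gripper_force: 58.0
```

```bash
python3 - <<'E'
from h import *
s=sense();print(s['tcp_pos'],s['contact_force'],s['joint_positions'].round(3))
to([440,60,290],down(70))
E
```

```text
[256.22316897 224.95948431 288.26808158] [ 0.73984406 -0.36035708 -1.81807981] [ 3.630e-01 -5.500e-01  2.060e+00 -2.000e-03  1.631e+00  1.150e+00]
trans [0.0138, 0.2466, -0.0014] ang [0.0011, 0.0014, -0.4382] dist 0.247
```

{"name": "carry_out", "arguments": {
  "angular": [
    [0, 0, -0.05],
    [0, 0, -0.12],
    [0, 0, -0.2],
    [0, 0, -0.28],
    [0, 0, -0.35],
    [0, 0, -0.4],
    [0, 0, -0.438],
    [0, 0, -0.438],
    [0, 0, -0.438]
  ],
  "translation": [
    [0.001, 0.02, 0],
    [0.003, 0.06, 0],
    [0.006, 0.105, 0],
    [0.008, 0.15, -0.001],
    [0.011, 0.195, -0.001],
    [0.013, 0.23, -0.001],
    [0.014, 0.247, -0.001],
    [0.014, 0.247, -0.001],
    [0.014, 0.247, -0.001]
  ],
  "grip": [0, 0, 0, 0, 0, 0, 0, 0, 0]
}}

```text
t: 50.75
tcp_pos: [440.3, 60.5, 288.7]
orientation: [0.0, 0.819, 0.574, -0.0]
contact_force: [0.0, 0.5, -1.1]
grip_width: 0.103
gripper_force: 58.0
```

```bash
python3 - <<'E'
import red
from h import *
c={n:capture(n) for n in("scene","top","wrist")}
for n in c:
    for l in("pellet1","jar"):
        for m in masks_of(n,l)[:5]: print(n,l,round(m["conf"],2),(np.array(m["extent"])*[640,400,640,400]).round().tolist())
z=lambda n,x0,y0,x1,y1,w,hh:cv2.resize(c[n]["frame"][y0:y1,x0:x1,::-1],(w,hh),interpolation=cv2.INTER_CUBIC)
cv2.imwrite("pics/last.png",np.vstack([np.hstack([z("scene",310,40,400,120,400,300),z("top",110,200,210,280,400,300)]),np.hstack([z("wrist",140,0,500,270,400,300),z("scene",280,60,480,210,400,300)])]))
M=np.array([592.7,-141,2]);hd=np.array([np.cos(np.radians(103.7)),np.sin(np.radians(103.7)),0])
print("M",M);to([500,-100,290],down(95))
E
```

```text
scene [([447.0, 2.0], 8), ([442.0, 2.0], 4), ([257.0, 328.0], 132)]
top [([446.0, 169.0], 82), ([161.0, 241.0], 11)]
scene jar 0.46 [293.0, 63.0, 80.0, 53.0]
top jar 0.7 [151.0, 232.0, 30.0, 17.0]
top jar 0.36 [133.0, 145.0, 51.0, 34.0]
M [ 592.7 -141.     2. ]
trans [-0.1298, 0.1109, -0.0008] ang [0.0011, 0.0007, -0.4363] dist 0.171
```

View pics/last.png

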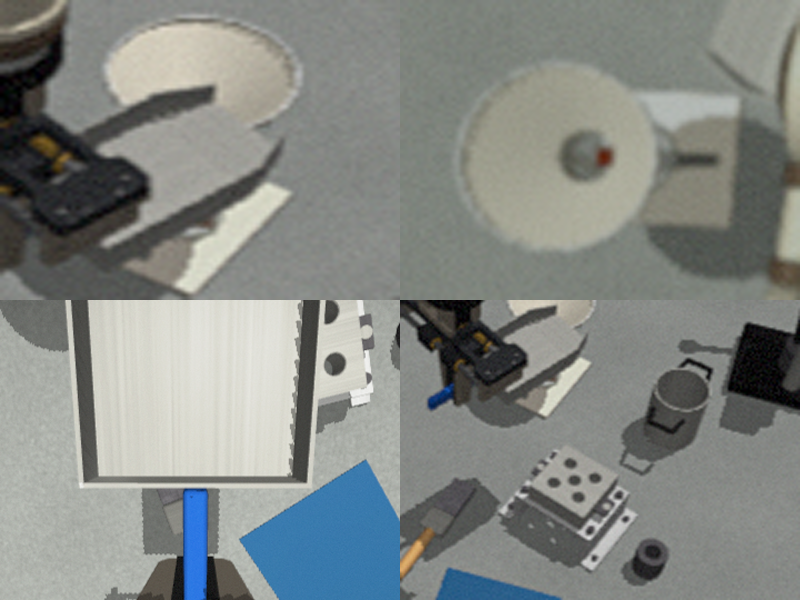

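The scoop is empty (bottom left), the die's bores and the bench are clear, and the funnel bowl is empty. A red pellet shows in the jar through the stem (top view at (603,157)). Placing the scoop on the mat.

```bash
python3 -c "
from h import *
to([614.7,-231.3,80],down(103.7))"
```

```text
trans [-0.2139, 0.2634, 0.2094] ang [0.001, 0.0008, -0.5881] dist 0.399
```

{"name": "carry_out", "arguments": {
  "angular": [
    [0, 0, -0.05],
    [0, 0, -0.12],
    [0, 0, -0.2],
    [0, 0, -0.28],
    [0, 0, -0.36],
    [0, 0, -0.44],
    [0, 0, -0.51],
    [0, 0, -0.56],
    [0, 0, -0.588],
    [0, 0, -0.588],
    [0, 0, -0.588],
    [0, 0, -0.588]
  ],
  "translation": [
    [-0.02, 0.025, 0],
    [-0.05, 0.062, 0],
    [-0.085, 0.105, 0.01],
    [-0.12, 0.148, 0.04],
    [-0.15, 0.185, 0.075],
    [-0.178, 0.219, 0.115],
    [-0.2, 0.246, 0.155],
    [-0.21, 0.258, 0.185],
    [-0.214, 0.263, 0.205],
    [-0.214, 0.263, 0.209],
    [-0.214, 0.263, 0.209],
    [-0.214, 0.263, 0.209]
  ],
  "grip": [0, 0, 0, 0, 0, 0, 0, 0, 0, 0, 0, 0]
}}

```text
t: 52.8
tcp_pos: [615.2, -231.2, 82.2]
orientation: [0.002, 0.618, 0.787, 0.0]
contact_force: [-0.8, 0.3, -1.9]
grip_width: 0.1
gripper_force: 58.0
```

```bash
python3 -c "
from h import *
capture('top');capture('top')
print(sense()['tcp_pos'],sense()['contact_force'])
to([614.7,-231.3,12],down(103.7));to([614.7,-231.3,9],down(103.7))"
```

```text
[ 615.04685894 -231.30132939   81.77837579] [ 0.2627769  -0.07080995 -0.94421759]
trans [0.0003, -0.0005, 0.0698] ang [0.0022, 0.0025, 0.0002] dist 0.07
trans [0.0003, -0.0005, 0.0728] ang [0.0022, 0.0025, 0.0002] dist 0.073
```

{"name": "carry_out", "arguments": {
  "angular": [
    [0, 0, 0],
    [0, 0, 0],
    [0, 0, 0],
    [0, 0, 0],
    [0, 0, 0],
    [0, 0, 0],
    [0, 0, 0]
  ],
  "translation": [
    [0, 0, 0.015],
    [0, 0, 0.035],
    [0, 0, 0.055],
    [0, 0, 0.065],
    [0, 0, 0.07],
    [0, 0, 0.0725],
    [0, 0, 0.0725]
  ],
  "grip": [0, 0, 0, 0, 0, 0, 0]
}}

```text
t: 53.78
tcp_pos: [614.8, -231.5, 9.0]
orientation: [0.001, 0.618, 0.786, 0.0]
contact_force: [-0.9, 1.3, 2.5]
grip_width: 0.1
gripper_force: 58.0
```

```bash
python3 -c "
from h import *
print(sense()['tcp_pos'],sense()['contact_force'],sense()['moment'])"
```

```text
[ 614.78591463 -231.46909327    8.9966696 ] [-0.88822416  1.3485942   2.46974269] [0.25506888 0.44669478 0.10672697]
```

Touching the mat; releasing and withdrawing upward.

{"name": "carry_out", "arguments": {
  "angular": [
    [0, 0, 0],
    [0, 0, 0],
    [0, 0, 0],
    [0, 0, 0]
  ],
  "translation": [
    [0, 0, 0],
    [0, 0, 0],
    [0, 0, 0],
    [0, 0, 0]
  ],
  "grip": [0.02, 0.04, 0.05, 0.05]
}}

```text
t: 54.28
tcp_pos: [614.5, -231.4, 7.8]
orientation: [0.001, 0.618, 0.786, -0.0]
contact_force: [-0.1, -0.0, 0.2]
grip_width: 0.515
gripper_force: 0.0
```

{"name": "carry_out", "arguments": {
  "angular": [
    [0, 0, 0],
    [0, 0, 0],
    [0, 0, 0],
    [0, 0, 0],
    [0, 0, 0],
    [0, 0, 0]
  ],
  "translation": [
    [0, 0, -0.03],
    [0, 0, -0.08],
    [0, 0, -0.14],
    [0, 0, -0.2],
    [0, 0, -0.22],
    [0, 0, -0.22]
  ],
  "grip": [0.05, 0.05, 0.05, 0.05, 0.05, 0.05]
}}

```text
t: 55.02
tcp_pos: [614.9, -231.6, 228.9]
orientation: [0.002, 0.618, 0.786, 0.0]
contact_force: [0.2, 1.5, 0.2]
grip_width: 0.544
gripper_force: 0.0
```

```bash
python3 - <<'E'
import handle,red
from h import *
for n in("top","scene"):
  c=capture(n)
  for l,z in(("scoop_grip",26),("scoop_lip",11),("scoop",2),("mat",2),("rod",6),("rod_rest",0),("jar",8)):
    for r in spot_point(n,l)[:1]:
        q=np.array(r["position"])*[640,400];print(n,l,round(r["conf"],2),q.round(),at_z(c,q,z).round(1))
print(sense()["tcp_pos"],sense()["contact_force"])
E
```

```text
[ 613.82745628 -231.00276955  226.38872406]
[332 129  11  81 750] far [ 622.8 -173.5] near [ 646.1 -258.5] yaw 105.1
scene [([445.0, 2.0], 21), ([257.0, 328.0], 132)]
top [([445.0, 169.0], 80), ([161.0, 242.0], 10)]
top scoop_grip 0.95 [363. 172.] [ 624.7 -219.8   26. ]
top scoop_lip 0.67 [301. 183.] [591.4 -24.9  11. ]
top scoop 0.61 [327. 179.] [ 606.5 -105.4    2. ]
top mat 0.97 [335. 186.] [ 583.1 -132.7    2. ]
top rod 0.47 [421. 234.] [ 427.9 -400.9    6. ]
top rod_rest 0.86 [459. 229.] [ 441.1 -524.3    0. ]
top jar 0.59 [168. 240.] [415.8 392.9   8. ]
scene scoop_grip 0.78 [316. 268.] [ 630.2 -214.5   26. ]
scene scoop_lip 0.86 [337. 208.] [584.2 -16.8  11. ]
scene scoop 0.6 [328. 234.] [ 603.9 -100.9    2. ]
scene mat 0.91 [318. 245.] [ 596.1 -145.5    2. ]
scene rod 0.68 [355.  60.] [335.8 558.7   6. ]
scene rod_rest 0.85 [189. 271.] [ 329.5 -394.8    0. ]
scene jar 0.64 [353.  97.] [415.6 391.8   8. ]
[ 614.25370607 -231.18557209  227.84468762] [-0.5301928  -0.268968   -0.22618722]
```

The scoop has been knocked about 25 mm aside since release: its handle end is now at (646,-258) instead of (626,-277). I'll take it again and re-centre it.

```bash
python3 handle.py; python3 -c "
from h import *
to([634.2,-214,8.5],down(105))"
```

```text
[ 614.25371362 -231.22554198  227.86060125]
[333 130  11  81 748] far [ 623.5 -173.5] near [ 646.2 -258.5] yaw 105.0
trans [0.0122, 0.0233, 0.2194] ang [0.0006, 0.0011, -0.0228] dist 0.221
```

{"name": "carry_out", "arguments": {
  "angular": [
    [0, 0, -0.023],
    [0, 0, -0.023],
    [0, 0, -0.023],
    [0, 0, -0.023],
    [0, 0, -0.023],
    [0, 0, -0.023],
    [0, 0, -0.023],
    [0, 0, -0.023],
    [0, 0, -0.023],
    [0, 0, -0.023],
    [0, 0, -0.023]
  ],
  "translation": [
    [0.012, 0.0233, 0.03],
    [0.012, 0.0233, 0.08],
    [0.012, 0.0233, 0.14],
    [0.012, 0.0233, 0.19],
    [0.012, 0.0233, 0.215],
    [0.012, 0.0233, 0.2195],
    [0.012, 0.0233, 0.2195],
    [0.012, 0.0233, 0.2195],
    [0.012, 0.0233, 0.2195],
    [0.012, 0.0233, 0.2195],
    [0.012, 0.0233, 0.2195]
  ],
  "grip": [0.05, 0.05, 0.05, 0.05, 0.05, 0.05, 0, 0, 0, 0, 0]
}}

```text
t: 57.4
tcp_pos: [634.7, -214.3, 8.9]
orientation: [0.001, 0.609, 0.793, 0.0]
contact_force: [0.6, 0.5, 1.9]
grip_width: 0.104
gripper_force: 58.0
```

```bash
python3 -c "
from h import *
s=sense();print(s['tcp_pos'],s['contact_force'],s['grip_width']*92,s['gripper_force'])
to([614.7,-231.3,8.5],down(103.7))"
```

```text
[ 634.69530025 -214.31358036    8.89780932] [0.58190317 0.49337047 1.94377231] 9.551286272935206 57.99646317958832
trans [-0.0112, -0.0237, 0.0004] ang [0.0015, 0.0016, 0.0229] dist 0.026
```

{"name": "carry_out", "arguments": {
  "angular": [
    [0, 0, 0],
    [0, 0, 0],
    [0, 0, 0.01],
    [0, 0, 0.02],
    [0, 0, 0.023],
    [0, 0, 0.023],
    [0, 0, 0.023],
    [0, 0, 0.023],
    [0, 0, 0.023],
    [0, 0, 0.023],
    [0, 0, 0.023]
  ],
  "translation": [
    [0, 0, -0.004],
    [0, 0, -0.008],
    [-0.005, -0.011, -0.008],
    [-0.011, -0.02, -0.008],
    [-0.011, -0.0237, -0.008],
    [-0.011, -0.0237, -0.003],
    [-0.011, -0.0237, 0],
    [-0.011, -0.0237, 0],
    [-0.011, -0.0237, 0],
    [-0.011, -0.0237, 0],
    [-0.011, -0.0237, 0]
  ],
  "grip": [0, 0, 0, 0, 0, 0, 0, 0, 0.03, 0.05, 0.05]
}}

```text
t: 58.78
tcp_pos: [614.2, -230.8, 8.1]
orientation: [0.001, 0.618, 0.786, -0.0]
contact_force: [1.3, -0.2, -0.6]
grip_width: 0.41
gripper_force: 0.0
```

{"name": "carry_out", "arguments": {
  "angular": [
    [0, 0, 0],
    [0, 0, 0],
    [0, 0, 0],
    [0, 0, 0],
    [0, 0, 0],
    [0, 0, 0]
  ],
  "translation": [
    [0, 0, -0.03],
    [0, 0, -0.08],
    [0, 0, -0.14],
    [0, 0, -0.2],
    [0, 0, -0.22],
    [0, 0, -0.22]
  ],
  "grip": [0.05, 0.05, 0.05, 0.05, 0.05, 0.05]
}}

```text
t: 59.52
tcp_pos: [614.7, -231.1, 229.4]
orientation: [0.002, 0.618, 0.786, 0.0]
contact_force: [-0.2, -0.6, -1.5]
grip_width: 0.541
gripper_force: 0.0
```

```bash
python3 - <<'E'
import handle
from h import *
for n in("top","scene"):
  c=capture(n)
  for l,z in(("scoop_grip",26),("scoop_lip",11)):
    for r in spot_point(n,l)[:1]:
        q=np.array(r["position"])*[640,400];print(n,l,round(r["conf"],2),q.round(),at_z(c,q,z).round(1))
E
```

```text
[ 613.59040979 -230.52946061  226.85308992]
[310 140  10  79 749] far [ 603.1 -189.7] near [ 623.8 -274.4] yaw 104.1
top scoop_grip 0.74 [432. 175.] [ 613.3 -437.6   26. ]
top scoop_lip 0.59 [305. 191.] [566.6 -36.1  11. ]
scene scoop_grip 0.8 [309. 269.] [ 615.5 -228.4   26. ]
scene scoop_lip 0.69 [329. 212.] [571.5 -39.6  11. ]
```

```bash
python3 - <<'E'
from h import *
old=cv2.imread("pics/scene0.png");old=cv2.resize(old,(640,400))[:,:,::-1]
for n in("scene",):
    f=capture(n)["frame"]
    for nm,im in(("before",old),("now",f)):
        i=im.astype(int);m=((i[...,0]-i[...,1]>25)&(i[...,0]-i[...,2]>25)).astype(np.uint8)
        N,_,st,ce=cv2.connectedComponentsWithStats(m)
        print(nm,[(ce[k].round().tolist(),int(st[k,4])) for k in range(1,N) if st[k,4]>3])
E
python3 handle.py
```

```text
before [([445.0, 1.0], 32), ([364.0, 142.0], 13), ([377.0, 150.0], 12), ([356.0, 152.0], 13), ([366.0, 151.0], 13), ([368.0, 159.0], 14), ([286.0, 186.0], 165), ([179.0, 256.0], 20), ([212.0, 285.0], 485), ([145.0, 291.0], 26), ([222.0, 296.0], 8), ([212.0, 300.0], 4), ([257.0, 328.0], 148)]
now [([446.0, 1.0], 38), ([327.0, 215.0], 23), ([190.0, 254.0], 88), ([179.0, 256.0], 24), ([212.0, 285.0], 519), ([146.0, 292.0], 31), ([214.0, 301.0], 4), ([257.0, 328.0], 148)]
[ 613.68502422 -230.60881122  227.27978995]
[312 141   9  80 707] far [ 602.4 -189.2] near [ 623.3 -274.6] yaw 103.7
```

{"name": "carry_out", "arguments": {
  "angular": [
    [0, 0, 0],
    [0, 0, 0],
    [0, 0, 0],
    [0, 0, 0],
    [0, 0, 0]
  ],
  "translation": [
    [0.06, 0, -0.12],
    [0.06, 0, -0.12],
    [0.06, 0, -0.12],
    [0.06, 0, -0.12],
    [0.06, 0, -0.12]
  ],
  "grip": [0.05, 0.05, 0.05, 0.05, 0.05]
}}

```text
t: 60.6
tcp_pos: [599.0, -172.7, 345.6]
orientation: [-0.001, 0.618, 0.786, -0.001]
contact_force: [-0.2, 1.1, 0.1]
grip_width: 0.543
gripper_force: 0.0
```

```bash
python3 - <<'E'
from h import *
for n in("scene","wrist","top"):
    f=capture(n)["frame"];i=f.astype(int);m=((i[...,0]-i[...,1]>25)&(i[...,0]-i[...,2]>25)).astype(np.uint8)
    N,l,st,ce=cv2.connectedComponentsWithStats(m)
    print(n,[(ce[k].round().tolist(),int(st[k,4]),f[l==k].mean(0).round().tolist()) for k in range(1,N) if st[k,4]>6])
    for r in spot_point(n,"pellet1"): print("pellet",r)
    for r in masks_of(n,"scoop")[:1]:
        e=(np.array(r["extent"])*[640,400,640,400]).round();print("scoop",r["conf"],e)
E
```

```text
scene [([446.0, 1.0], 41, [63.0, 34.0, 9.0]), ([336.0, 159.0], 32, [126.0, 96.0, 39.0]), ([285.0, 188.0], 148, [194.0, 149.0, 95.0]), ([186.0, 255.0], 202, [158.0, 129.0, 1.0]), ([211.0, 285.0], 470, [147.0, 112.0, 70.0]), ([146.0, 292.0], 32, [188.0, 157.0, 0.0]), ([257.0, 328.0], 147, [192.0, 38.0, 31.0])]
scoop 0.73 [298. 209.  41.  76.]
wrist [([210.0, 34.0], 998, [219.0, 179.0, 116.0]), ([93.0, 259.0], 542, [192.0, 162.0, 47.0]), ([162.0, 264.0], 238, [124.0, 95.0, 61.0]), ([85.0, 274.0], 7, [211.0, 182.0, 49.0]), ([179.0, 329.0], 376, [183.0, 146.0, 70.0]), ([447.0, 300.0], 26, [131.0, 102.0, 47.0]), ([453.0, 338.0], 239, [152.0, 120.0, 56.0]), ([277.0, 376.0], 300, [164.0, 36.0, 28.0])]
scoop 0.84 [281.  69.  70. 165.]
top [([446.0, 168.0], 97, [159.0, 48.0, 38.0]), ([423.0, 231.0], 127, [146.0, 118.0, 72.0]), ([430.0, 240.0], 38, [148.0, 120.0, 73.0]), ([160.0, 242.0], 14, [95.0, 55.0, 41.0])]
pellet {'position': [0.2483, 0.596], 'conf': 0.41}
scoop 0.61 [307. 164.  49.  32.]
```

```bash
python3 -c "
from bench import *
print(job_done())"
```

```text
the job is handed in; nothing more can be done
None
```

Job handed in at about 61 s: all five pellets were pushed out and poured through the funnel, the rod is seated in its rest, and the empty scoop lies flat on the middle of the mat. It was knocked about 25 mm aside after I first set it down, so I put it back. I couldn't count the pellets in the jar; one shows through the funnel stem, and none show in the scoop, the funnel bowl or on the bench.

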